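# Snap a fresh label roll into the bench dispenser

## Task

Load the dispenser with the label roll from the grey tray: lift it out by a free spindle end, lay it on the open bench and let go, then take it again round the white roll. Press it down between the two orange-nosed spring clips until they spread and both snap back over the spindle ends, with the roll fully home and level in its cradles, and let go. Leave the carton, the masking tape, the marker cup and the tape measure where they stand.

Things in the scene. Friction and masses are not known exactly. Their poses are not given: they have to be found in the camera images.
- roll_center (a point): Centre of the label roll (on its axis, half-way along), loose, 0.14 to 0.28 kg, 170 mm long; y axis = spindle axis, both ends alike. White paper roll 50 mm in diameter, 76 mm long, between two blue hexagonal flanges 6 mm thick, 54 mm across flats, 62 across corners. It lies on a flat and does not roll: axis 27 mm above the bench when laid there, 31 mm at the start in the tray.
- spindle_a (a point): Point on the roll's axis 64 mm from its centre towards its +y end, a place to grip the black spindle end, which is 16 mm in diameter from 44 to 76 mm from the centre and tapers to 6 mm at 85 mm.
- spindle_b (a point): The same on the -y end.
- tray: Grey storage tray fixed on the bench; origin at the centre of its underside, y along the roll in it. Floor 80 (x) by 98 mm (y); two walls along y, 68 mm apart inside, 5 thick, 88 long, 54 high, too near the roll for fingers; end lips 14 mm high, 40 wide, 46 to 49 mm from the centre. The spindle ends stick out past the lips, clear on both sides; the carton blocks one from above.
- dispenser: Dispenser fixed on the bench: grey base 100 (x) by 240 (y) by 12 mm; origin at the centre of its underside, z up. Blue cheeks 56 to 72 mm from the centre along y hold white V cradles (45 degree walls, 39 mm wide at the top, 67 mm above the bench), so no room there to hold the spindle's ends. A steel tear bar 25 mm above the bench runs along the -x edge.
- seat (a point): Place of the roll's centre when home in the dispenser, 60 mm above the bench; the spindle must lie along its y axis, either way round. Spring clips stand beyond the cradles: orange noses reach to 78 mm from the centre over the spindle end, their ramps open upward to 90 mm, 96 mm above the bench. The spindle touches the ramps about 30 mm above home; pressing in takes some 6 to 15 N.
- clip_left (a joint): Spring clip at the seat's +y end: 0 upright (at rest), grows as it is spread outward, about 0.12 rad as the spindle end passes, then springs back to 0.
- clip_right (a joint): Spring clip at the seat's -y end, the same: 0 at rest, grows as it is spread outward.
- carton: Bystander: kraft carton standing up, 68 mm (x) by 166 mm (y), 118 mm high; origin at the centre of its underside. It stands across one end of the tray, 140 mm from the tray's centre.
- masking_tape: Bystander: white roll of masking tape lying flat, 92 mm in diameter, 24 mm high; origin at the centre of its underside. It lies off the other end of the tray, 140 mm from the tray's centre.
- marker_cup: Bystander: black cup, 76 mm in diameter, 97 mm high; origin at the centre of its underside.
- tape_measure: Bystander: black tape measure, 66 mm (x) by 78 mm (y), 37 mm high; origin at the centre of its underside.
Not all that is in view belongs to the job. Leave any red look-alike of the tray alone.

How it is judged:
By the outcome, as a careful person would: the job done as asked, in the order asked, and still so for the second after the job is handed in, with the robot touching nothing.
It also fails if it takes over 64 s, if anything falls off the work surface, if the arm or the gripper's body presses on something with over 40 N, if the wrist force passes 120 N, or if a joint passes its speed limit or range.

## Robot

A 7-joint arm with a two-finger parallel gripper is mounted at the origin on a cart in front of the work surface, level with it; the furniture and walls round the work are solid. World frame = base frame: x ahead of the robot, y to its left, z up, the work surface at z = 0. Lengths are in m, angles in rad, forces in N, time in s.
With the tool pointing down it reaches from about 0.4 to 0.85 m from the base axis. Payload 10.4 kg.
Tool frame: the origin (TCP) lies midway between the tips of the shut fingers; the grasp point (between the pads) lies 19 mm behind it (manip.tcp_to_grasp is the distance from the TCP to the grasp point, in m); x points along the fingers, y is the direction in which the jaws open and shut, and the axes are right-handed (so a half turn about x gives the same grasp; the last joint's range is limited). The gripper opens to 85 mm and grips with 20 to 120 N. Pads are 22 mm wide; open, the fingers measure 114 mm over their backs; the gripper's body (76 mm by 85 mm) begins 54 mm behind the grasp point. The pads swing forward as they close: fully open they stand 13 mm farther back than shut.
Start: joints at [-1.311, 0.332, -0.065, 1.46, 0.022, 1.35, -0.088], TCP at [0.174, 0.6, 0.231] pointing down, gripper open.
Joint ranges: [-2.6, 2.6], [-0.5, 2.12], [-1.47, 1.34], [0.16, 2.42], [-1.27, 4.41], [0.06, 2.06], [-2.6, 2.6]. Speed limits (rad/s): [2.22, 2.22, 2.79, 2.79, 3.14, 3.14, 3.14].

## Interface

Orientations are given as a unit quaternion [x, y, z, w].
In Python, from workcell import monitor, viewer, manip gives the robot as it stands. The module is installed in compiled form; this text tells all that it offers.
- The arm moves only by the tool send_rows, never from a script. Its arguments are lists of equal length, an entry for each row: "grip": the closure in counts, from 0 (fully open) to 255 (shut); "offset": the shift along the tool's x, y, z in mm, a list of three; "twist": the turn about the tool's x in degrees. In form: {"grip": [grip, ...], "offset": [[tx, ty, tz], ...], "twist": [twist, ...]}. A call has exactly 5 rows; each row is the pose to reach, as a shift and turn from the pose commanded when the call began, along the tool's axes at that moment; what a row does not reach only later rows make up. A row lasts 1/12 s, in which the tool goes at most 41.7 mm and 7.16 degrees, less where a joint would pass 70% of its speed; a pose out of reach is approached as far as the arm can. A call with a gripper value outside its range is refused whole. The fingers move at their own pace and stop on an object; "newtons" is the grip in N (left out, the last holds). Time passes only in rows, so rows that repeat a pose let the fingers close, or fill a call up. It gives the time, the measured TCP pose, the force and the opening at its end, in the units of the state.
- monitor.get_obs(): the state, without advancing time (a new reading comes with each control period).
- viewer.camera(name): name is "side" or "top"; returns (picture, depth): 400x640x3 uint8, blue, green, red; 400x640 float32, m along the optical axis (not along the pixel's ray), 0 where there is no reading.
- viewer.camera_model(name): a dict with "camera_matrix" (3x3 intrinsics, pixels), "distortion" ([k1, k2, p1, p2, k3] as OpenCV has them; the pictures are not rectified), "R" (3x3) and "t" (3): a world point X has camera coordinates R X + t. Camera axes: x right, y down, z forward; pixel columns grow to the right and rows downward; lengths in m; the calibration is good to about 2 mm. A picture is of the moment at which its call begins. camera_model takes no time and is no camera call.
- manip.hand_in(): hands the job in, once; it reports no verdict.
Trained networks look in the newest picture that a camera, given by its name, has taken for a name from the list of things; names that differ only in an ending like _2 or _b are one class to them, and where a whole thing is asked for, a point or a joint stands for the part that bears it (a point fixed in the world has none). Each returns a list of dicts, best first, with "score" (0 to 1); they miss things now and then, are a little off and sometimes report something else, mostly with a low value. They report only what shows in the picture. A call takes as long as a camera call. They do not tell look-alikes from the thing itself.
- viewer.recognise(target, camera): "box" ([left, top, width, height] in pixels, round what is visible of it).
- viewer.regions_of(target, camera): "region" (400x640 bool, what is visible of it) and "box" ([left, top, width, height] in pixels, round what is visible of it).
- viewer.spot_point(target, camera): "position" ([column, row] in pixels: a listed point, or the origin of a listed thing).
The state is a dict: "clock": time; "joint_pos": joint angles; "joint_velocities": joint speeds; "tau": joint torques, N m; "position": TCP position; "ee_rot": TCP orientation; "ft_force": force on the tool from outside, world axes, zero at the start; "torque": the same for the moment, N m; "grip_width": opening from 0.0 (shut) to 1.0 (fully open).
Only numpy, scipy, OpenCV 4.12 (cv2) and the standard library are available. Lean on these libraries where they do the work, as an engineer would, in place of code of your own. Each camera call takes 0.05 s, during which the arm holds its last target.

## Working session

There is one attempt and no reset: what is moved stays moved. The work goes in short steps, Python scripts to look and compute and a tool call to move; the robot and the scene stay as the last step left them, time stands still between calls to the robot, and variables do not carry over. Pictures are saved under pics/ and viewed, and the job is handed in when it is done.

Besides the shell and the picture viewer there is one more tool, called after "Request:" by a JSON object that holds its "name" and its "arguments". send_rows: Moves the arm, as the interface text tells. Its arguments: {"type":"object","properties":{"grip":{"type":"array","items":{"type":"number"}},"offset":{"type":"array","items":{"type":"array","items":{"type":"number"}}},"twist":{"type":"array","items":{"type":"number"}},"newtons":{"type":"number"}},"required":["grip","offset","twist"]}

```bash
mkdir -p pics; ls
python3 - <<'E'
from workcell import monitor, viewer, manip
import cv2
o=monitor.get_obs(); print(o, manip.tcp_to_grasp)
for n in("top","side"):
    im,d=viewer.camera(n); cv2.imwrite(f"pics/{n}0.png",im)
    m=viewer.camera_model(n); print(n,m)
E
```

```text
pics
{'clock': 0.0, 'joint_pos': array([-1.31059464,  0.33287996, -0.06466705,  1.4609257 ,  0.02162277,
        1.34988051, -0.08855735]), 'joint_velocities': array([-0.00090315,  0.00104751, -0.00059022, -0.00133005,  0.00114901,
        0.00119593, -0.00012712]), 'tau': array([ 2.38520588e-04, -6.25443077e+01,  4.97620110e-02, -3.91622257e+01,
        1.64012419e-02,  9.57601180e-03,  2.33903376e-05]), 'position': array([0.17433422, 0.5998177 , 0.23051825]), 'ee_rot': array([ 0.09918174,  0.70008198, -0.10016748,  0.70001048]), 'ft_force': array([ 0.36398109, -0.23552647,  0.65195469]), 'torque': array([ 0.04543548, -0.05209028,  0.03155816]), 'grip_width': 1.0013685744858678} 0.0187
top {'camera_matrix': array([[432.26711003,   0.        , 326.20085032],
       [  0.        , 432.26711003, 202.9045389 ],
       [  0.        ,   0.        ,   1.        ]]), 'distortion': array([-0.10677211,  0.        ,  0.        ,  0.        ,  0.        ]), 'R': array([[-0.01880965, -0.99981904, -0.00284163],
       [-0.99743111,  0.01896105, -0.06907721],
       [ 0.06911859,  0.00153501, -0.99760727]]), 't': array([-0.02698447,  0.50543634,  1.46804856])}
side {'camera_matrix': array([[516.34619325,   0.        , 321.494934  ],
       [  0.        , 516.34619325, 199.53282558],
       [  0.        ,   0.        ,   1.        ]]), 'distortion': array([0.01694582, 0.        , 0.        , 0.        , 0.        ]), 'R': array([[-0.94228961, -0.33467237,  0.00920342],
       [-0.14233994,  0.37558229, -0.91579326],
       [ 0.30303405, -0.86425248, -0.40154453]]), 't': array([0.46710377, 0.15629968, 1.71641578])}
```

View pics/top0.png

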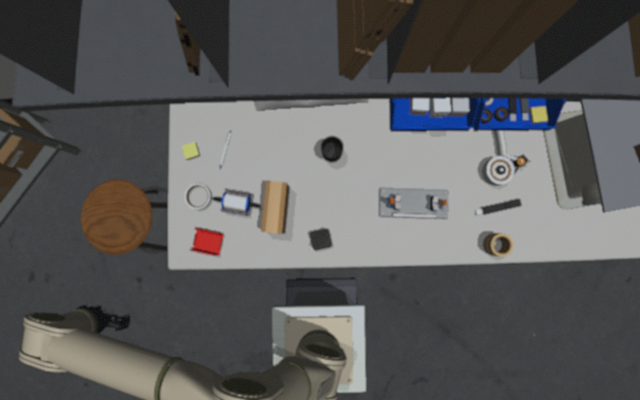

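View pics/side0.png

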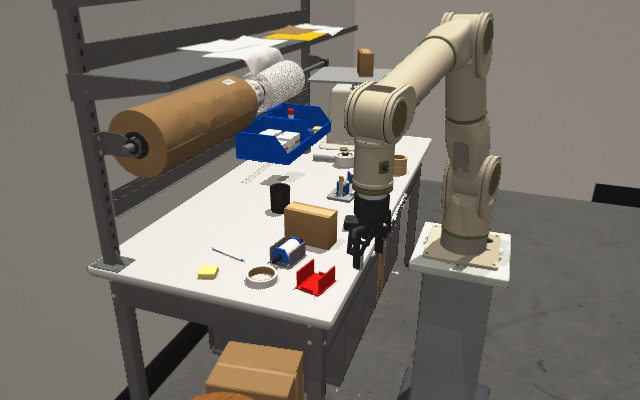

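```bash
cat > h.py <<'E'
from workcell import monitor, viewer, manip
import numpy as np, cv2
from scipy.spatial.transform import Rotation as Rn
def ray(n,px):
    m=viewer.camera_model(n); u=cv2.undistortPoints(np.array([[px]],float),m["camera_matrix"],m["distortion"])[0,0]
    d=m["R"].T@np.array([u[0],u[1],1.]); c=-m["R"].T@m["t"]; return c,d
def atz(n,px,z):
    c,d=ray(n,px); return c+d*(z-c[2])/d[2]
def proj(n,X):
    m=viewer.camera_model(n); return cv2.projectPoints(np.array(X,float).reshape(-1,1,3),cv2.Rodrigues(m["R"])[0],m["t"],m["camera_matrix"],m["distortion"])[0][:,0]
def cloud(n,d):
    m=viewer.camera_model(n); h,w=d.shape
    uv=np.stack(np.meshgrid(np.arange(w),np.arange(h)),-1).reshape(-1,1,2).astype(float)
    u=cv2.undistortPoints(uv,m["camera_matrix"],m["distortion"])[:,0]
    z=d.reshape(-1,1); P=np.hstack([u*z,z]); return ((P-m["t"])@m["R"]).reshape(h,w,3)
def crop(n,im,c,r,s,name):
    x,y=int(c),int(r); k=im[max(0,y-r0):y+r0,max(0,x-r1):x+r1] if 0 else im
def tri(pa,pb):
    (c1,d1),(c2,d2)=ray("top",pa),ray("side",pb)
    A=np.stack([d1,-d2],1); s=np.linalg.lstsq(A,c2-c1,rcond=None)[0]
    a,b=c1+s[0]*d1,c2+s[1]*d2; return (a+b)/2,np.linalg.norm(a-b)
E
python3 - <<'E'
from h import *
ims={}
for n in("top","side"):
    im,d=viewer.camera(n); ims[n]=(im,d); np.savez(f"{n}0.npz",im=im,d=d)
Z=dict(roll_center=.031,spindle_a=.031,tray=0,dispenser=0,seat=.06,carton=0,masking_tape=0,marker_cup=0,tape_measure=0)
for t in Z:
    for n in("top","side"):
        r=viewer.spot_point(t,n)
        for q in r[:3]:
            print(t,n,round(q["score"],2),np.round(q["position"],1),np.round(atz(n,q["position"],Z[t]),4))
print(monitor.get_obs()["clock"])
im=ims["top"][0]; a=cv2.resize(im[120:270,170:330],None,fx=5,fy=4*1.25/1.25*1,interpolation=cv2.INTER_CUBIC) if 0 else cv2.resize(im[140:270,170:340],None,fx=4.5,fy=4.5,interpolation=cv2.INTER_CUBIC)
cv2.imwrite("pics/tc.png",a)
cv2.imwrite("pics/td.png",cv2.resize(im[170:230,370:460],None,fx=8,fy=8,interpolation=cv2.INTER_CUBIC))
cv2.imwrite("pics/sc.png",cv2.resize(ims["side"][0][150:310,200:380],None,fx=3.7,fy=3.7,interpolation=cv2.INTER_CUBIC))
E
```

```text
roll_center top 0.97 [232.5 200.6] [0.5179 0.2842 0.031 ]
roll_center side 0.91 [291.  247.5] [0.5075 0.2564 0.031 ]
spindle_a top 0.83 [252.  205.8] [0.4988 0.2171 0.031 ]
spindle_a top 0.73 [215.9 197.1] [0.5311 0.3419 0.031 ]
spindle_a side 0.91 [276.  258.8] [0.523  0.3375 0.031 ]
spindle_a side 0.87 [297.4 244. ] [0.4972 0.2279 0.031 ]
tray top 0.76 [206.5 243.9] [0.3706 0.3838 0.    ]
tray top 0.68 [240.7 202.7] [0.5124 0.2621 0.    ]
tray side 0.73 [317.9 284.5] [0.3714 0.3813 0.    ]
tray side 0.71 [285.8 258.6] [0.5171 0.2772 0.    ]
tray side 0.61 [308.8 240.4] [0.4922 0.1383 0.    ]
dispenser top 0.88 [412.7 199.8] [ 0.5112 -0.3387  0.    ]
dispenser top 0.54 [331.3 148.4] [ 0.6976 -0.058   0.    ]
dispenser side 0.82 [350.5 193.2] [ 0.4773 -0.3046  0.    ]
dispenser side 0.23 [262.4 278.2] [0.5367 0.4066 0.    ]
seat top 0.72 [200.4 197.2] [0.5293 0.3875 0.06  ]
seat top 0.6 [412.8 204.3] [ 0.4917 -0.3265  0.06  ]
seat side 0.76 [348.5 179.2] [ 0.488  -0.3055  0.06  ]
carton top 0.77 [277.7 212. ] [0.4775 0.1327 0.    ]
carton top 0.74 [316.8 238.4] [ 0.3836 -0.0017  0.    ]
carton side 0.89 [308.6 235.2] [0.5063 0.1032 0.    ]
carton side 0.43 [348.9 191.5] [ 0.4887 -0.3196  0.    ]
masking_tape top 0.59 [219.5 199.6] [0.5248 0.3371 0.    ]
masking_tape top 0.52 [199.7 195. ] [0.5424 0.4078 0.    ]
masking_tape side 0.87 [261.8 279.1] [0.5363 0.4116 0.    ]
marker_cup top 0.94 [332.1 149.4] [ 0.694  -0.0608  0.    ]
marker_cup top 0.72 [239.6 200.2] [0.5213 0.266  0.    ]
marker_cup side 0.84 [282.4 208.6] [ 0.6784 -0.0665  0.    ]
tape_measure top 0.89 [316.9 238.5] [ 0.3832 -0.002   0.    ]
tape_measure side 0.51 [351.  226.7] [ 0.3878 -0.011   0.    ]
1.1
```

View pics/tc.png

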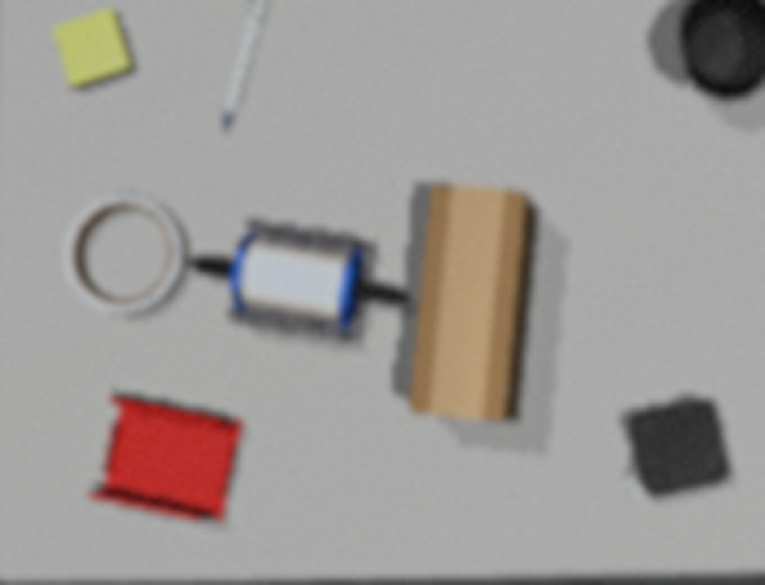

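View pics/td.png

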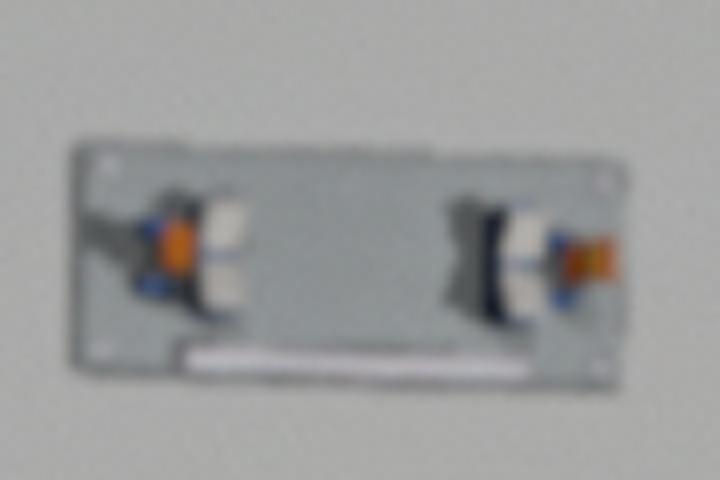

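View pics/sc.png

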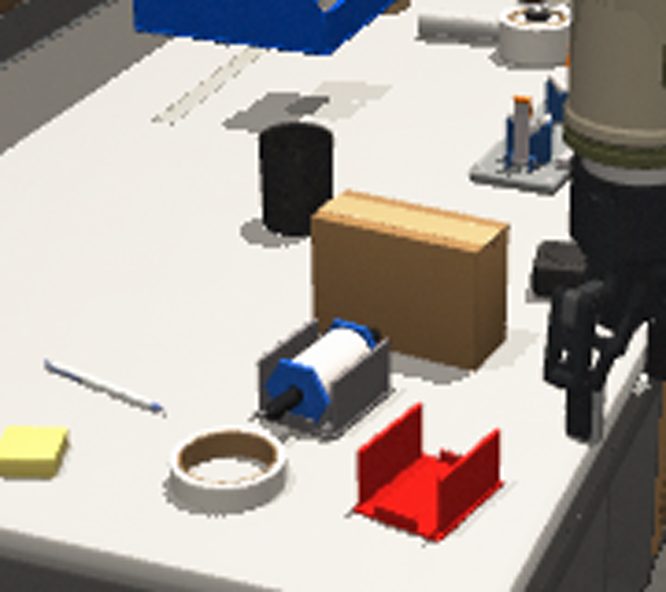

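Run:
```python
from h import *
o=monitor.get_obs(); print(Rn.from_quat(o["ee_rot"]).as_matrix().round(3))
z=np.load("top0.npz"); im,d=z["im"],z["d"]; P=cloud("top",d)
# bench height check
print("bench z",np.median(P[170:190,290:320,2]), np.median(P[225:235,400:440,2]))
# dispenser base
c=np.array([atz("top",p,.012)[:2] for p in[(380,188.1),(447.75,190),(447.2,218.5),(379,216.5)]]); print(c.round(4), c.mean(0), np.linalg.norm(np.roll(c,-1,0)-c,axis=1))
sub=P[180:228,370:460]; zz=sub[...,2]
msk=(zz>.006)&(zz<.11); pts=sub[msk][:,:2].astype(np.float32); print(len(pts),cv2.minAreaRect(pts))
hi=sub[zz>.05]; 
for lo in(hi[hi[:,1]>-.34],hi[hi[:,1]<-.34]): print(len(lo),lo.mean(0),lo.min(0),lo.max(0))
# roll white
r=viewer.regions_of("roll_center","top"); 
for q in r[:2]:
    m=q["region"]; p=P[m]; print(q["score"],q["box"],m.sum(),p.mean(0),np.percentile(p[:,2],[5,50,95]), cv2.minAreaRect(p[p[:,2]>.03][:,:2].astype(np.float32)))
for t in("dispenser","carton","masking_tape","tape_measure","marker_cup"):
    r=viewer.regions_of(t,"top")
    for q in r[:2]:
        p=P[q["region"]]; p=p[p[:,2]>.006]; 
        if len(p)>5: print(t,round(q["score"],2),q["box"],len(p),cv2.minAreaRect(p[:,:2].astype(np.float32)),np.percentile(p[:,2],[50,95]))
sp=viewer.spot_point("clip_left","top"); print([ (s["score"],s["position"]) for s in sp])
```

```text
[[ 0.     0.279  0.96 ]
 [ 0.     0.96  -0.279]
 [-1.     0.    -0.   ]]
bench z 8.964680380744564e-05 0.00012263759875464868
[[ 0.553  -0.2237]
 [ 0.5422 -0.4608]
 [ 0.443  -0.455 ]
 [ 0.4548 -0.2176]] [ 0.49827452 -0.33926995] [0.23727081 0.09934872 0.23774057 0.09843974]
1996 ((0.49779224395751953, -0.34455692768096924), (0.3131328821182251, 0.16364282369613647), 88.77421569824219)
102 [ 0.49133236 -0.23794884  0.25029152] [ 0.40216092 -0.28119539  0.05036541] [ 0.5271656  -0.03881666  1.49937337]
110 [ 0.49739199 -0.4093361   0.06810813] [ 0.47441733 -0.43051246  0.05025765] [ 0.52185577 -0.3930958   0.10046417]
0.83 [208.7, 193.3, 53.6, 20.7] 544 [0.51317855 0.26783046 0.05100902] [0.02004386 0.04907388 0.05951537] ((0.48463115096092224, 0.1516970694065094), (0.41043275594711304, 0.06270739436149597), 75.27970123291016)
0.44 [261.3, 184.3, 31.1, 48.8] 1211 [0.4886933  0.12614195 0.11792955] [0.04483481 0.11777833 0.12286161] ((0.48718851804733276, 0.06304279714822769), (0.21047957241535187, 0.16431695222854614), 87.66451263427734)
dispenser 0.72 [379.9, 185.6, 65.9, 33.9] 1875 (
[... 683 characters left out ...]
228.7, 24.9, 15.5] 332 ((0.3849169611930847, -0.01636955887079239), (0.061028286814689636, 0.0666041150689125), 3.424118995666504) [0.03591145 0.04160133]
tape_measure 0.42 [211.5, 190.8, 49.7, 23.0] 530 ((0.48445814847946167, 0.15324997901916504), (0.4127804934978485, 0.06528365612030029), 75.79295349121094) [0.0495232  0.05952174]
marker_cup 0.68 [320.7, 135.2, 23.2, 24.5] 297 ((0.5643280744552612, -0.034464284777641296), (0.07095012813806534, 0.3165982663631439), 78.90601348876953) [0.04970549 0.0977711 ]Traceback (most recent call last):
  File "<stdin>", line 21, in <module>
ValueError: it knows: carton, dispenser, marker_cup, masking_tape, roll_center, seat, spindle, tape_measure, tray
```

Request:
{"name": "send_rows", "arguments": {"grip": [0,0,0,0,0], "offset": [[0,-13,37],[0,-26,74],[0,-39,111],[0,-52,148],[0,-65,185]], "twist": [7,14,21,28,35]}}

```text
clock: 1.82
position: [0.3352, 0.4849, 0.2316]
ee_rot: [0.308, 0.637, -0.307, 0.637]
ft_force: [0.4, 0.8, 0.2]
grip_width: 1.002
```

```bash
cat >> h.py <<'E'
def togo(x,y,z,yaw):
    """offset (mm, tool axes) and twist (deg) to the TCP target with jaw yaw (deg)"""
    o=monitor.get_obs(); R=Rn.from_quat(o["ee_rot"]).as_matrix()
    off=R.T@(np.array([x,y,z])-o["position"])*1000
    cy=np.degrees(np.arctan2(R[1,1],R[0,1])); tw=(cy-yaw+180)%360-180
    print("t",round(o["clock"],2),"pos",o["position"].round(4),"yaw",cy.round(2),"tilt",(R[:2,0]).round(4),"F",o["ft_force"].round(1),"w",round(o["grip_width"],3),"q",o["joint_pos"].round(2))
    print("offset",off.round(1),"twist",round(tw,2))
E
python3 -c "
from h import *
togo(.531,.3415,.15,-14.5)"
```

```text
t 1.82 pos [0.3352 0.4849 0.2316] yaw 38.46 tilt [0.0002 0.0006] F [0.4 0.8 0.2] w 1.002 q [-1.14  0.25  0.11  1.57 -0.03  1.33 -0.35]
offset [ 81.5  64.1 234.1] twist 52.96
```

Request:
{"name": "send_rows", "arguments": {"grip": [0,0,0,0,0], "offset": [[0,10,38],[0,20,76],[0,30,114],[0,40,152],[0,50,190]], "twist": [7,14,21,28,35]}}

```text
clock: 2.23
position: [0.4932, 0.3681, 0.2316]
ee_rot: [0.485, 0.515, -0.484, 0.515]
ft_force: [0.5, -0.1, 0.4]
grip_width: 0.994
```

```bash
python3 -c "
from h import *
togo(.531,.3415,.15,-14.5)
for n in('top','side'):
    im,d=viewer.camera(n); np.savez(n+'1.npz',im=im,d=d); cv2.imwrite('pics/'+n+'1.png',im)
r=viewer.spot_point('spindle_a','side'); print([(s['score'],s['position'],atz('side',s['position'],.031)) for s in r])
r=viewer.spot_point('dispenser','side'); print([(s['score'],s['position'],atz('side',s['position'],.0)) for s in r])
r=viewer.spot_point('seat','side'); print([(s['score'],s['position'],atz('side',s['position'],.06)) for s in r])
"
```

```text
t 2.23 pos [0.4932 0.3681 0.2316] yaw 3.47 tilt [0.0004 0.0005] F [ 0.5 -0.1  0.4] w 0.994 q [-0.95  0.31  0.3   1.5  -0.09  1.34 -0.59]
offset [81.6 36.  28.8] twist 17.97
[(0.88, [299.0, 243.9], array([0.49259719, 0.22546514, 0.031     ])), (0.66, [273.6, 257.6], array([0.53278955, 0.33344576, 0.031     ]))]
[(0.58, [351.1, 191.5], array([ 4.80121780e-01, -3.22869482e-01, -1.11022302e-16]))]
[(0.68, [346.2, 176.5], array([ 0.5057463 , -0.33137603,  0.06      ]))]
```

Request:
{"name": "send_rows", "arguments": {"grip": [0,0,0,0,0], "offset": [[10,8,6],[20,16,12],[30,24,18],[45,32,24],[60,36,29]], "twist": [4,8,12,16,18]}}

```text
clock: 2.9
position: [0.5294, 0.3441, 0.171]
ee_rot: [0.559, 0.434, -0.558, 0.434]
ft_force: [0.6, -0.5, 0.1]
grip_width: 1.0
```

```bash
python3 -c "
from h import *
togo(.531,.3415,.03,-14.5)
z=np.load('top0.npz'); im,d=z['im'],z['d']; P=cloud('top',d)
hsv=cv2.cvtColor(im,cv2.COLOR_BGR2HSV)
s=np.zeros(d.shape,bool); s[185:220,205:262]=1
blue=s&(hsv[...,0]>100)&(hsv[...,0]<130)&(hsv[...,1]>130)&(P[...,2]>.03)
print('blue',blue.sum()); b=P[blue]
for g in(b[b[:,1]>.28],b[b[:,1]<.28]): print(len(g),g.mean(0),g[:,:2].min(0),g[:,:2].max(0))
w=s&(P[...,2]>.052)&(P[...,2]<.064); w=P[w]; print(len(w),w.mean(0)); print(cv2.minAreaRect(w[:,:2].astype(np.float32)))
im,d=viewer.camera('top'); cv2.imwrite('pics/t2.png',cv2.resize(im[140:270,170:340],None,fx=4.5,fy=4.5,interpolation=cv2.INTER_CUBIC))
im,d=viewer.camera('side'); cv2.imwrite('pics/s2.png',cv2.resize(im[150:310,200:380],None,fx=3.7,fy=3.7,interpolation=cv2.INTER_CUBIC))
print(proj('top',[[.531,.3415,.031],[.515,.2795,.031]]),proj('side',[[.531,.3415,.031],[.515,.2795,.031]]))
"
```

```text
t 2.9 pos [0.5294 0.3441 0.171 ] yaw -14.26 tilt [0.0004 0.001 ] F [ 0.6 -0.5  0.1] w 1.0 q [-0.92  0.39  0.35  1.54 -0.14  1.23 -0.8 ]
offset [141.    2.2   2.3] twist 0.24
blue 44
8 [0.51884134 0.31629077 0.05410861] [0.51211244 0.31350267] [0.52542181 0.3215648 ]
36 [0.50571747 0.22969332 0.04863318] [0.48104063 0.22428365] [0.53118809 0.23684928]
262 [0.51388508 0.27294859 0.05588543]
((0.5146106481552124, 0.2728801965713501), (0.09046418219804764, 0.07819651812314987), 78.34571075439453)
[[216.01117557 197.12115579]
 [233.87193686 201.42052664]] [[273.03830619 258.9575852 ]
 [285.93603728 250.45670172]]
```

View pics/t2.png

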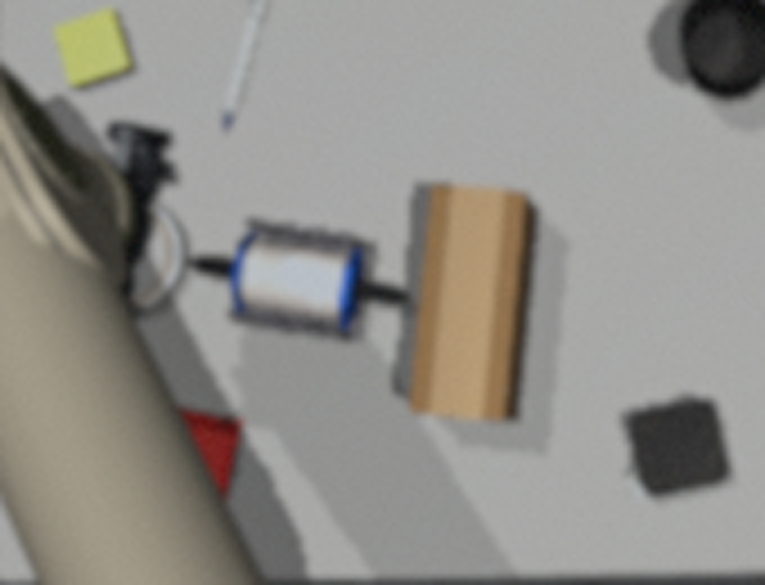

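View pics/s2.png

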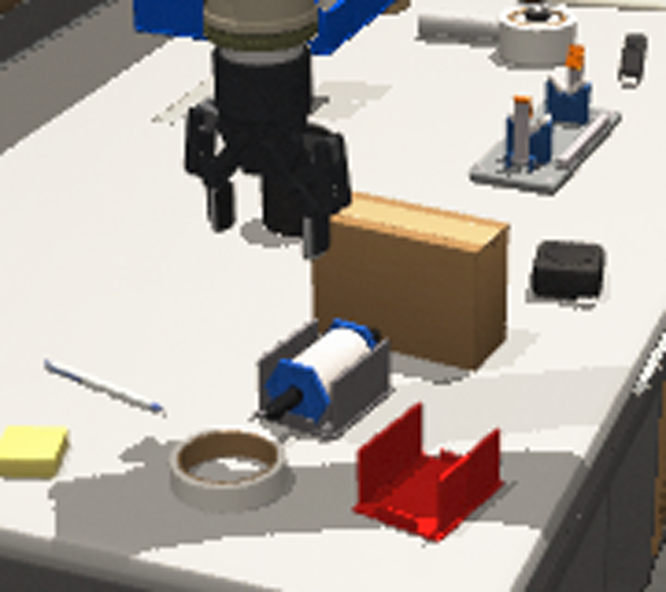

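Run:
```python
from h import *
def ov(n,f,x0,y0,w,h,s,c,yaw,z,name):
    im=np.load(f)["im"][y0:y0+h,x0:x0+w]; a=cv2.resize(im,None,fx=s,fy=s,interpolation=cv2.INTER_CUBIC)
    u=np.array([np.cos(np.radians(yaw)),np.sin(np.radians(yaw)),0]); v=np.array([u[1],-u[0],0]); C=np.array([*c,z])
    def px(X): p=proj(n,X); return [tuple(int(round(k)) for k in ((q+.5-[x0,y0])*s)) for q in p]
    for t,r in((-85,3),(85,3),(44,8),(76,8),(-44,8),(-76,8)):
        cir=[C+u*t/1e3+r/1e3*(np.cos(k)*v+np.sin(k)*np.array([0,0,1])) for k in np.linspace(0,6.283,13)]
        cv2.polylines(a,[np.array(px(cir))],False,(0,255,0),1)
    for t in(38,44,-38,-44):
        hx=[C+u*t/1e3+.03118*(np.cos(k)*v+np.sin(k)*np.array([0,0,1])) for k in np.linspace(0,2*np.pi,7)]
        cv2.polylines(a,[np.array(px(hx))],False,(0,0,255),1)
    cv2.imwrite(name,a)
c=(.5135,.2765)
ov("top","top0.npz",200,175,65,50,12,c,75.5,.031,"pics/o1.png")
ov("side","side1.npz",255,225,60,48,12,c,75.5,.031,"pics/o2.png")
```

```text
(no output)
```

View pics/o1.png

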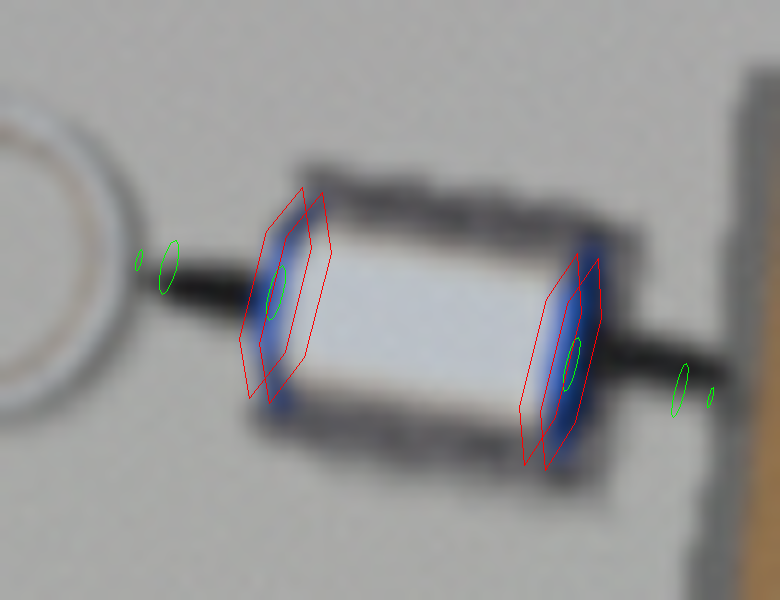

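View pics/o2.png

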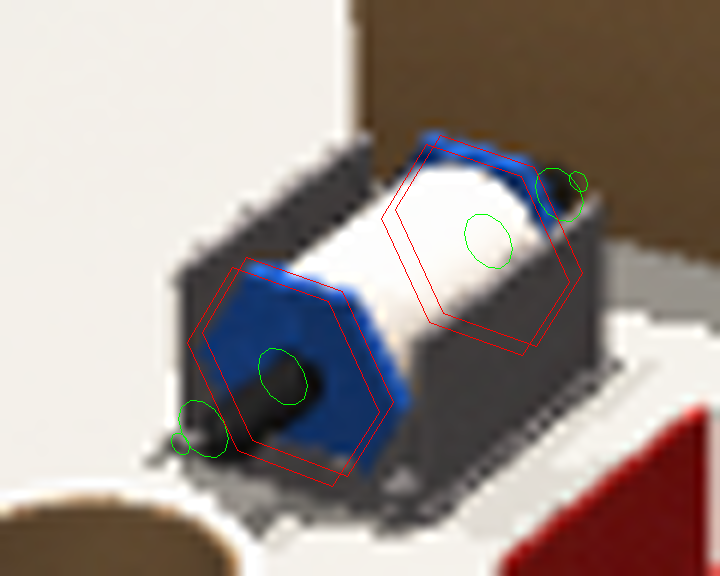

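```bash
cat > fit.py <<'E'
from h import *
from scipy.optimize import minimize
def geo(c,yaw,z):
    u=np.array([np.cos(np.radians(yaw)),np.sin(np.radians(yaw)),0]); v=np.array([u[1],-u[0],0]); C=np.array([*c,z]); k=np.array([0,0,1.])
    hexs=[[C+u*t/1e3+.03118*(np.cos(a)*v+np.sin(a)*k) for a in np.linspace(0,2*np.pi,7)[:6]] for t in(-44,-38,38,44)]
    cy=[[C+u*t/1e3+r/1e3*(np.cos(a)*v+np.sin(a)*k) for a in np.linspace(0,2*np.pi,16)] for t,r in((-85,3),(-76,8),(76,8),(85,3))]
    return hexs,cy
def mask(n,g,x0,y0,w,h,s,spin=True):
    m=np.zeros((h*s,w*s),np.uint8); hexs,cy=g
    P=lambda L:((proj(n,np.concatenate(L))+.5-[x0,y0])*s)
    if spin: cv2.fillConvexPoly(m,cv2.convexHull(np.round(P(cy)*16).astype(np.int32)),1,shift=4)
    else: pass
    cv2.fillConvexPoly(m,cv2.convexHull(np.round(P(hexs)*16).astype(np.int32)),2,shift=4)
    return m
E
python3 - <<'E'
from fit import *
x0,y0,w,h,s=205,180,55,40,8
im=np.load("top0.npz")["im"][y0:y0+h,x0:x0+w]; A=cv2.resize(im,None,fx=s,fy=s,interpolation=cv2.INTER_CUBIC).astype(int)
b,g,r=A[...,0],A[...,1],A[...,2]
blue=(b-r>50); white=(b>150)&(g>150)&(b-r>8)&(g>b-40)
# bench grey ~?
print(A[20,20],A[160,230])
body=blue|((A.min(2)>170))
rows=np.arange(h*s)[:,None]; 
vis=(blue|white); vis=cv2.morphologyEx(vis.astype(np.uint8),cv2.MORPH_OPEN,np.ones((5,5)))
n,l,st,_=cv2.connectedComponentsWithStats(vis); i=1+np.argmax(st[1:,4]); body=l==i
dark=(A.max(2)<75); 
cv2.imwrite("pics/m1.png",np.hstack([body*255,dark*255]).astype(np.uint8))
# dark axis columns outside body
ys,xs=np.nonzero(dark); 
for a,bb in((30,70),(350,372),(380,400)):
    k=(xs>=a)&(xs<bb)&(ys>60)&(ys<260); print(a,bb,xs[k].mean()/s+x0-.5,ys[k].mean()/s+y0-.5,k.sum())
def cost(p,z=.031):
    m=mask("top",geo((p[0],p[1]),p[2],z),x0,y0,w,h,s)==2
    return 1-(m&body).sum()/(m|body).sum()
res=minimize(cost,[.512,.273,79],method="Nelder-Mead",options=dict(initial_simplex=[[.512,.273,79],[.518,.273,79],[.512,.279,79],[.512,.273,84]])); print(res.x,res.fun)
E
```

```text
[167 168 167] [200 192 186]
30 70 212.8984375 198.05729166666666 48
350 372 249.46188898094448 204.25248550124275 1207
380 400 253.1625 204.4 530
[ 0.51409916  0.27575281 81.48650138] 0.5430228321593393
```

View pics/m1.png

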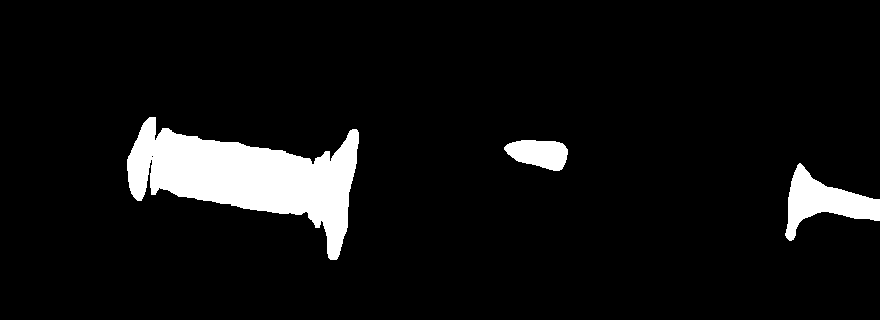

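Run:
```python
from fit import *
p=[atz("top",q,.031) for q in((216.4,198.9),(252,204.1),(256.1,205.1),(212.6,198.3))]
print(np.round(p,4))
for a,b in((0,1),(0,2)):
    d=p[a]-p[b]; print("yaw",np.degrees(np.arctan2(d[1],d[0])))
exec(open('/dev/stdin').read()) if 0 else None
for (c,yaw) in (((.511,.2735),79.5),):
  for n,f,x0,y0,w,h,s,o in(("top","top0.npz",205,180,55,40,12,"pics/o3.png"),("side","side1.npz",255,225,60,48,12,"pics/o4.png")):
    a=cv2.resize(np.load(f)["im"][y0:y0+h,x0:x0+w],None,fx=s,fy=s,interpolation=cv2.INTER_CUBIC)
    hexs,cy=geo(c,yaw,.031)
    for L,col in((hexs,(0,0,255)),(cy,(0,255,0))):
        for k in L: cv2.polylines(a,[np.round((proj(n,k)+.5-[x0,y0])*s).astype(np.int32)],True,col,1)
    cv2.imwrite(o,a)
```

```text
[[0.5248 0.3401 0.031 ]
 [0.5046 0.217  0.031 ]
 [0.5009 0.2029 0.031 ]
 [0.5272 0.3534 0.031 ]]
yaw 80.67377573189836
yaw 80.11409867429965
```

View pics/o3.png

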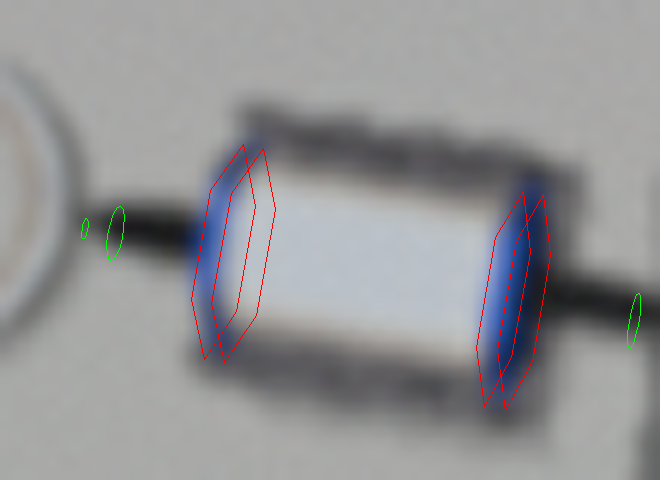

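View pics/o4.png

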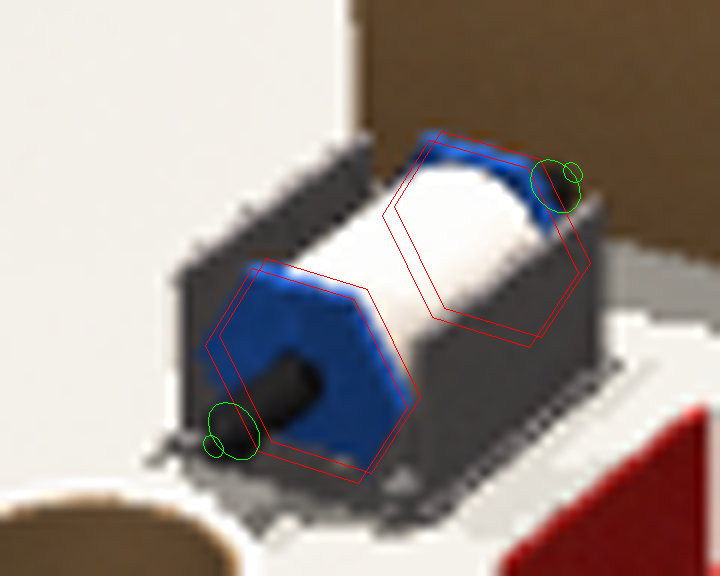

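```bash
python3 -c "
from h import *
togo(.5244,.3364,.013,-10.7)"
```

```text
t 3.0 pos [0.5282 0.3426 0.1688] yaw -14.15 tilt [-0.0033 -0.0026] F [-1.2  0.3 -0.5] w 1.003 q [-0.92  0.39  0.35  1.54 -0.14  1.23 -0.79]
offset [155.9  -1.8   6.4] twist -3.45
```

Request:
{"name": "send_rows", "arguments": {"grip": [0,0,0,0,0], "offset": [[25,-1,5],[60,-1,6],[95,-1,6],[120,-1,6],[135,-1,6]], "twist": [-3.4,-3.4,-3.4,-3.4,-3.4]}}

```text
clock: 3.42
position: [0.5248, 0.3385, 0.034]
ee_rot: [-0.543, -0.452, 0.545, -0.452]
ft_force: [0.5, -0.4, -0.4]
grip_width: 1.004
```

```bash
python3 -c "
from h import *
togo(.5244,.3364,.013,-10.7)
im,d=viewer.camera('side'); cv2.imwrite('pics/s3.png',cv2.resize(im[150:310,200:380],None,fx=3.7,fy=3.7,interpolation=cv2.INTER_CUBIC))
togo(.5244,.3364,.013,-10.7)"
```

```text
t 3.42 pos [0.5248 0.3385 0.034 ] yaw -10.53 tilt [-0.0031 -0.0008] F [ 0.5 -0.4 -0.4] w 1.004 q [-0.89  0.52  0.31  1.67 -0.18  0.98 -0.7 ]
offset [21.   0.   2.1] twist 0.17
t 3.47 pos [0.524  0.3379 0.0321] yaw -10.53 tilt [-0.0051 -0.0025] F [-1.8 -1.1 -2.4] w 1.002 q [-0.89  0.52  0.31  1.67 -0.18  0.98 -0.7 ]
offset [19.1  0.8  1.3] twist 0.17
```

View pics/s3.png

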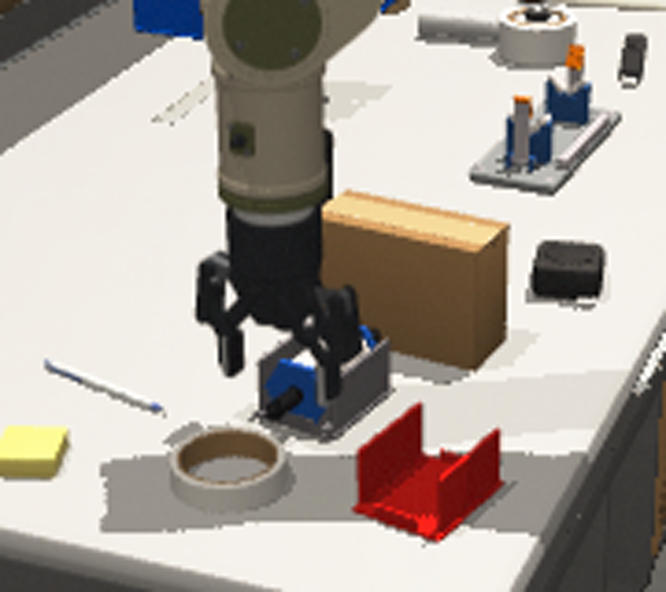

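Request:
{"name": "send_rows", "arguments": {"grip": [0,0,0,0,0], "offset": [[8,0,1],[15,0,2],[20,0,2],[20,0,2],[20,0,2]], "twist": [0,0,0,0,0]}}

```text
clock: 3.88
position: [0.5271, 0.3357, 0.0169]
ee_rot: [0.545, 0.451, -0.544, 0.451]
ft_force: [-0.7, -0.3, 0.2]
grip_width: 0.997
```

Request:
{"name": "send_rows", "arguments": {"grip": [130,200,255,255,255], "offset": [[0,0,0],[0,0,0],[0,0,0],[0,0,0],[0,0,0]], "twist": [0,0,0,0,0], "newtons": 80}}

```text
clock: 4.3
position: [0.527, 0.3354, 0.0165]
ee_rot: [0.545, 0.451, -0.545, 0.451]
ft_force: [0.5, -0.1, 0.8]
grip_width: 0.3
```

Request:
{"name": "send_rows", "arguments": {"grip": [255,255,255,255,255], "offset": [[0,0,0],[0,0,0],[0,0,0],[0,0,0],[0,0,0]], "twist": [0,0,0,0,0], "newtons": 80}}

```text
clock: 4.72
position: [0.5269, 0.3355, 0.0166]
ee_rot: [0.545, 0.451, -0.545, 0.451]
ft_force: [-3.4, 0.5, 5.9]
grip_width: 0.158
```

Request:
{"name": "send_rows", "arguments": {"grip": [255,255,255,255,255], "offset": [[-2,0,0],[-5,0,0],[-10,0,0],[-15,0,0],[-20,0,0]], "twist": [0,0,0,0,0], "newtons": 80}}

```text
clock: 5.13
position: [0.527, 0.3352, 0.0368]
ee_rot: [0.545, 0.451, -0.545, 0.451]
ft_force: [0.3, -0.5, -2.4]
grip_width: 0.158
```

```bash
python3 -c "
from h import *
im,d=viewer.camera('side'); cv2.imwrite('pics/s4.png',cv2.resize(im[190:290,220:350],None,fx=6,fy=6,interpolation=cv2.INTER_CUBIC))
togo(.5244,.3364,.013,-10.7); print(monitor.get_obs()['torque'])"
```

```text
t 5.18 pos [0.5276 0.3356 0.0379] yaw -10.81 tilt [0.0013 0.001 ] F [ 1.   0.4 -1.9] w 0.157 q [-0.88  0.51  0.31  1.67 -0.18  0.98 -0.7 ]
offset [24.9 -3.3 -0.1] twist -0.11
[ 0.21684951 -0.05559231 -0.01971831]
```

View pics/s4.png

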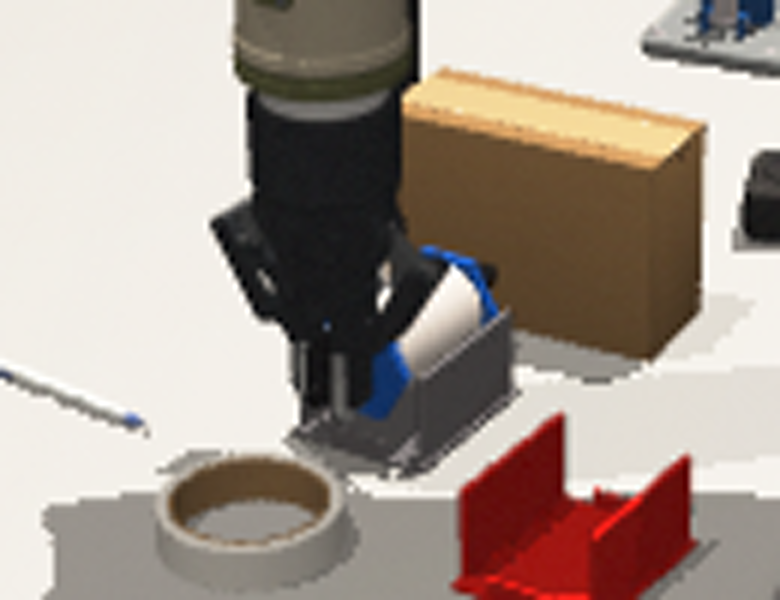

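Request:
{"name": "send_rows", "arguments": {"grip": [255,255,255,255,255], "offset": [[-10,0,0],[-25,0,0],[-40,0,0],[-52,0,0],[-60,0,0]], "twist": [0,0,0,0,0]}}

```text
clock: 5.6
position: [0.5275, 0.3356, 0.0983]
ee_rot: [0.546, 0.451, -0.544, 0.451]
ft_force: [0.1, -0.1, -3.4]
grip_width: 0.159
```

```bash
python3 -c "
from h import *
im,d=viewer.camera('side'); cv2.imwrite('pics/s5.png',cv2.resize(im[170:290,220:350],None,fx=5,fy=5,interpolation=cv2.INTER_CUBIC))
togo(.525,.018,.2,-2.7)"
```

```text
t 5.65 pos [0.528  0.3359 0.0994] yaw -10.81 tilt [0.0026 0.0022] F [ 0.6  0.4 -0.1] w 0.157 q [-0.9   0.44  0.33  1.63 -0.16  1.09 -0.71]
offset [-101.3   56.9  312.6] twist -8.11
```

View pics/s5.png

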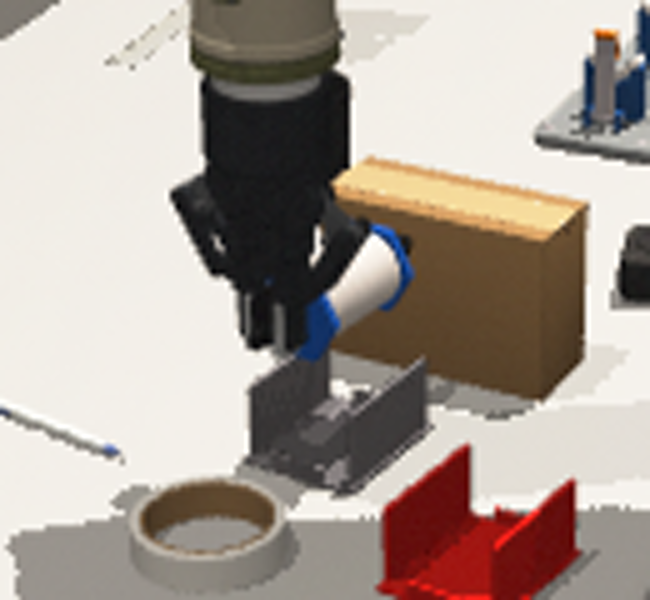

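Request:
{"name": "send_rows", "arguments": {"grip": [255,255,255,255,255], "offset": [[-15,0,0],[-40,0,0],[-65,0,0],[-88,0,5],[-101,2,15]], "twist": [0,0,0,0,0]}}

```text
clock: 6.07
position: [0.5261, 0.3216, 0.1996]
ee_rot: [0.545, 0.451, -0.543, 0.451]
ft_force: [0.3, 1.0, -2.1]
grip_width: 0.156
```

Request:
{"name": "send_rows", "arguments": {"grip": [255,255,255,255,255], "offset": [[0,4,20],[0,9,50],[0,15,80],[0,20,112],[0,26,142]], "twist": [-1,-2,-3,-4,-5]}}

```text
clock: 6.48
position: [0.5243, 0.1733, 0.1965]
ee_rot: [-0.524, -0.474, 0.525, -0.474]
ft_force: [0.5, -0.1, -1.9]
grip_width: 0.157
```

```bash
python3 -c "
from h import *
togo(.525,.018,.2,-2.7)
im,d=viewer.camera('side'); cv2.imwrite('pics/s6.png',im)
"
```

```text
t 6.48 pos [0.5243 0.1733 0.1965] yaw -5.79 tilt [-0.0011 -0.0005] F [ 0.5 -0.1 -1.9] w 0.157 q [-0.77  0.2   0.41  1.72 -0.08  1.24 -0.43]
offset [ -3.4  16.4 154.4] twist -3.09
```

View pics/s6.png

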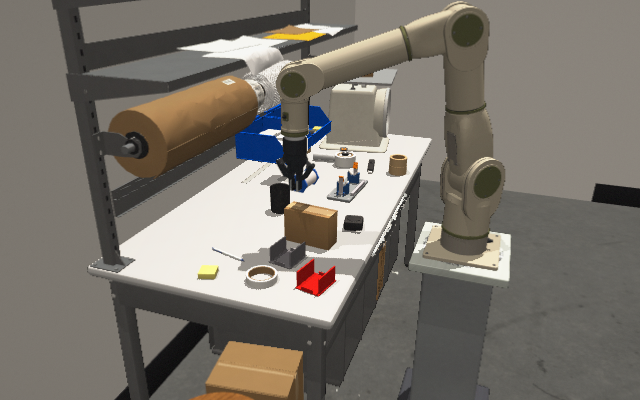

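Request:
{"name": "send_rows", "arguments": {"grip": [255,255,255,255,255], "offset": [[0,4,35],[0,8,70],[0,11,105],[0,14,135],[0,16,154]], "twist": [-0.6,-1.2,-1.8,-2.4,-3]}}

```text
clock: 6.95
position: [0.5245, 0.0166, 0.1968]
ee_rot: [-0.513, -0.487, 0.513, -0.487]
ft_force: [0.3, 0.5, -2.6]
grip_width: 0.159
```

Request:
{"name": "send_rows", "arguments": {"grip": [255,255,255,255,255], "offset": [[15,0,0],[45,0,0],[80,0,0],[110,0,0],[130,0,0]], "twist": [0,0,0,0,0]}}

```text
clock: 7.37
position: [0.5232, 0.0203, 0.064]
ee_rot: [-0.511, -0.488, 0.513, -0.487]
ft_force: [-0.0, -0.3, -3.5]
grip_width: 0.155
```

```bash
python3 -c "
from h import *
togo(.525,.018,.013,-2.7)
im,d=viewer.camera('side'); cv2.imwrite('pics/s7.png',cv2.resize(im[130:260,260:400],None,fx=4.6,fy=4.6,interpolation=cv2.INTER_CUBIC))
im,d=viewer.camera('top'); cv2.imwrite('pics/t7.png',im)
"
```

```text
t 7.37 pos [0.5232 0.0203 0.064 ] yaw -2.84 tilt [-0.0037 -0.0007] F [-0.  -0.3 -3.5] w 0.155 q [-0.56  0.3   0.49  1.93 -0.17  0.96 -0.03]
offset [51.   2.1  2.2] twist -0.14
```

View pics/s7.png

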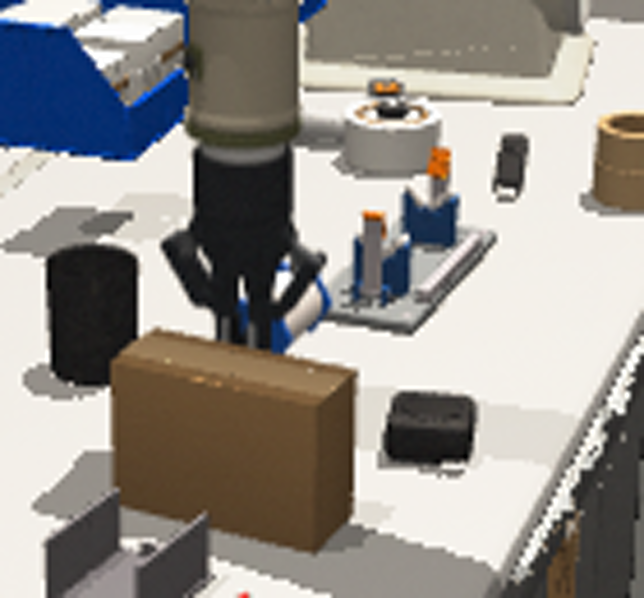

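View pics/t7.png

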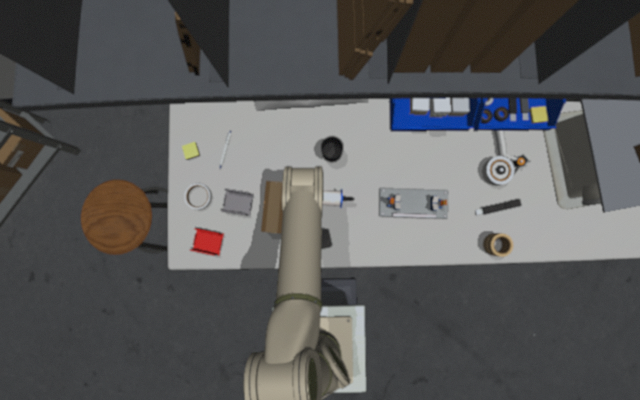

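Request:
{"name": "send_rows", "arguments": {"grip": [255,255,255,255,255], "offset": [[12,0,0],[25,0,0],[37,0,0],[44,0,0],[48,0,0]], "twist": [0,0,0,0,0]}}

```text
clock: 7.88
position: [0.5253, 0.021, 0.0188]
ee_rot: [-0.512, -0.488, 0.512, -0.488]
ft_force: [-0.7, -0.0, -1.3]
grip_width: 0.153
```

```bash
python3 -c "
from h import *
togo(.525,.018,.013,-2.7)
im,d=viewer.camera('side'); cv2.imwrite('pics/s8.png',cv2.resize(im[130:260,260:400],None,fx=4.6,fy=4.6,interpolation=cv2.INTER_CUBIC)); print(monitor.get_obs()['torque'])
togo(.525,.018,.013,-2.7)
"
```

```text
t 7.88 pos [0.5253 0.021  0.0188] yaw -2.8 tilt [-0.0002  0.    ] F [-0.7 -0.  -1.3] w 0.153 q [-0.53  0.37  0.47  1.96 -0.22  0.86  0.  ]
offset [ 5.8 -0.1  3. ] twist -0.1
[ 0.16559973  0.06579001 -0.04426816]
t 7.93 pos [0.5251 0.021  0.0184] yaw -2.8 tilt [-0.0008 -0.0001] F [-0.6  1.3 -3. ] w 0.154 q [-0.53  0.37  0.47  1.96 -0.22  0.86  0.  ]
offset [5.4 0.1 3. ] twist -0.1
```

View pics/s8.png

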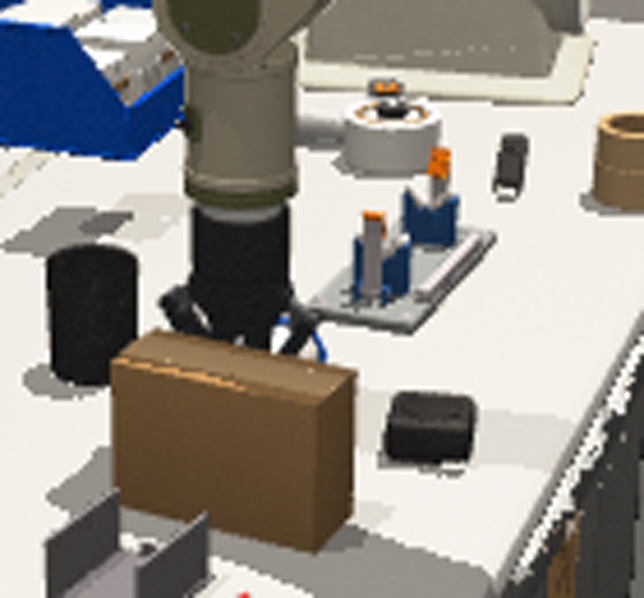

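Still hanging; creep down until contact.

Request:
{"name": "send_rows", "arguments": {"grip": [255,255,255,255,255], "offset": [[1,0,0],[2,0,0],[3,0,0],[4,0,0],[4,0,0]], "twist": [0,0,0,0,0]}}

```text
clock: 8.35
position: [0.5255, 0.0211, 0.0154]
ee_rot: [0.512, 0.488, -0.512, 0.488]
ft_force: [-0.3, -0.1, -2.8]
grip_width: 0.156
```

Request:
{"name": "send_rows", "arguments": {"grip": [255,255,255,255,255], "offset": [[0.5,0,0],[1,0,0],[1,0,0],[1,0,0],[1,0,0]], "twist": [0,0,0,0,0]}}

```text
clock: 8.77
position: [0.5254, 0.0211, 0.0143]
ee_rot: [0.512, 0.488, -0.512, 0.488]
ft_force: [-0.5, 0.3, -1.7]
grip_width: 0.157
```

Request:
{"name": "send_rows", "arguments": {"grip": [255,255,255,255,255], "offset": [[0.5,0,0],[1,0,0],[1.5,0,0],[1.5,0,0],[1.5,0,0]], "twist": [0,0,0,0,0]}}

```text
clock: 9.18
position: [0.5255, 0.0212, 0.0129]
ee_rot: [0.512, 0.488, -0.512, 0.488]
ft_force: [0.1, 1.1, -0.3]
grip_width: 0.161
```

```bash
python3 -c "
from h import *
print(monitor.get_obs()['torque'])
togo(.525,.018,.013,-2.7)
"
```

```text
[ 0.20217209 -0.02495249  0.00552132]
t 9.18 pos [0.5255 0.0212 0.0129] yaw -2.79 tilt [0.0002 0.0002] F [ 0.1  1.1 -0.3] w 0.161 q [-0.53  0.38  0.47  1.96 -0.22  0.85  0.01]
offset [-0.1 -0.3  3.2] twist -0.09
```

Request:
{"name": "send_rows", "arguments": {"grip": [255,255,255,255,255], "offset": [[0.5,0,0],[1,0,0],[1,0,0],[1,0,0],[1,0,0]], "twist": [0,0,0,0,0]}}

```text
clock: 9.6
position: [0.5257, 0.0212, 0.0125]
ee_rot: [0.512, 0.488, -0.512, 0.488]
ft_force: [-3.1, 1.5, 9.6]
grip_width: 0.157
```

```bash
python3 -c "
from h import *
print(monitor.get_obs()['torque'])
togo(.525,.018,.013,-2.7)
"
```

```text
[ 0.29626342  0.74747249 -0.08987876]
t 9.6 pos [0.5257 0.0212 0.0125] yaw -2.81 tilt [0.0004 0.0007] F [-3.1  1.5  9.6] w 0.157 q [-0.53  0.38  0.47  1.96 -0.23  0.85  0.01]
offset [-0.5 -0.5  3.3] twist -0.11
```

Contact (9.6 N). Release.

Request:
{"name": "send_rows", "arguments": {"grip": [200,150,100,50,0], "offset": [[-0.5,0,0],[-0.5,0,0],[-0.5,0,0],[-0.5,0,0],[-0.5,0,0]], "twist": [0,0,0,0,0]}}

```text
clock: 10.02
position: [0.5253, 0.0209, 0.0122]
ee_rot: [-0.512, -0.488, 0.512, -0.488]
ft_force: [-0.6, -0.4, -0.7]
grip_width: 0.776
```

Request:
{"name": "send_rows", "arguments": {"grip": [0,0,0,0,0], "offset": [[0,0,0],[0,0,0],[-10,0,0],[-30,0,0],[-60,0,0]], "twist": [0,0,0,0,0]}}

```text
clock: 10.43
position: [0.5238, 0.0207, 0.0717]
ee_rot: [-0.511, -0.488, 0.513, -0.487]
ft_force: [0.3, 1.1, 0.1]
grip_width: 1.003
```

Request:
{"name": "send_rows", "arguments": {"grip": [0,0,0,0,0], "offset": [[-30,0,-20],[-60,0,-50],[-80,0,-80],[-80,0,-110],[-80,0,-130]], "twist": [0,0,0,0,0]}}

```text
clock: 10.85
position: [0.5323, 0.1545, 0.1549]
ee_rot: [0.513, 0.488, -0.51, 0.488]
ft_force: [-0.2, -0.3, -0.3]
grip_width: 0.999
```

```bash
python3 -c "
from h import *
for n in('top','side'):
    im,d=viewer.camera(n); np.savez(n+'9.npz',im=im,d=d); cv2.imwrite('pics/'+n+'9.png',im)
    for t in('roll_center','spindle_a'): print(n,t,[(round(q['score'],2),np.round(q['position'],1),atz(n,q['position'],.027).round(4)) for q in viewer.spot_point(t,n)])
    for t in('seat',): print(n,t,[(round(q['score'],2),np.round(q['position'],1),atz(n,q['position'],.06).round(4)) for q in viewer.spot_point(t,n)])
togo(.525,.018,.013,-2.7)
"
```

```text
top roll_center [(0.85, array([327.6, 197. ]), array([ 0.5243, -0.0417,  0.027 ])), (0.5, array([414.4, 203.1]), array([ 0.4978, -0.3388,  0.027 ]))]
top spindle_a [(0.77, array([346.2, 196.6]), array([ 0.5245, -0.1053,  0.027 ])), (0.69, array([310.1, 194.4]), array([0.5344, 0.018 , 0.027 ]))]
top seat [(0.63, array([415.7, 203. ]), array([ 0.4959, -0.3365,  0.06  ]))]
side roll_center [(0.66, array([320.8, 210.3]), array([ 0.5161, -0.049 ,  0.027 ]))]
side spindle_a [(0.59, array([326.8, 208.1]), array([ 0.5017, -0.0752,  0.027 ])), (0.38, array([312.6, 215. ]), array([ 5.303e-01, -5.000e-04,  2.700e-02]))]
side seat [(0.71, array([348.9, 177.1]), array([ 0.4933, -0.3288,  0.06  ]))]
t 11.25 pos [0.5318 0.1495 0.1524] yaw -2.92 tilt [-0.0001 -0.0002] F [-1.4 -0.8 -0.7] w 0.998 q [-0.74  0.24  0.44  1.78 -0.11  1.15 -0.32]
offset [ 1.394e+02 -1.000e-01  1.316e+02] twist -0.22
```

View pics/top9.png

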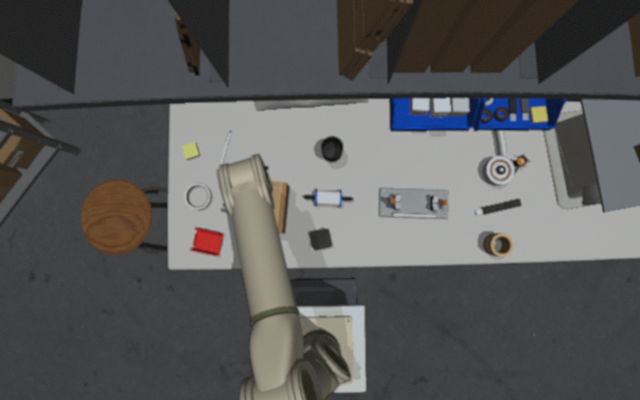

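View pics/side9.png

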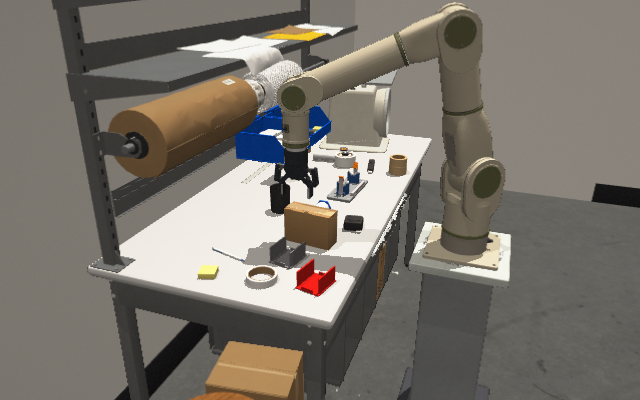

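```bash
cat > ov.py <<'E'
from fit import *
def ovl(n,f,x0,y0,w,h,s,o,roll=None,disp=None):
    a=cv2.resize(np.load(f)["im"][y0:y0+h,x0:x0+w],None,fx=s,fy=s,interpolation=cv2.INTER_CUBIC)
    D=lambda k,col:cv2.polylines(a,[np.round((proj(n,k)+.5-[x0,y0])*s).astype(np.int32)],True,col,1)
    if roll:
        hexs,cy=geo(roll[:2],roll[2],roll[3])
        for k in hexs: D(k,(0,0,255))
        for k in cy: D(k,(0,255,0))
    if disp:
        cx,cy_,yaw=disp; u=np.array([np.cos(np.radians(yaw)),np.sin(np.radians(yaw)),0]); v=np.array([u[1],-u[0],0])  # u=y axis, v=x axis
        B=lambda L:[np.array([cx,cy_,0])+v*p[0]/1e3+u*p[1]/1e3+np.array([0,0,p[2]/1e3]) for p in L]
        D(B([(-50,-120,12),(50,-120,12),(50,120,12),(-50,120,12)]),(0,0,255))
        for sg in(1,-1):
            D(B([(-19.5,56*sg,67),(19.5,56*sg,67),(19.5,72*sg,67),(-19.5,72*sg,67)]),(0,255,0))
            D(B([(-8,90*sg,96),(8,90*sg,96)]),(255,255,0)); D(B([(-8,78*sg,74),(8,78*sg,74)]),(255,0,255))
    cv2.imwrite(o,a)
E
python3 - <<'E'
from ov import *
ovl("top","top9.npz",298,180,60,36,13,"pics/p1.png",roll=(.5235,-.0428,87.3,.027))
ovl("top","top9.npz",372,175,84,54,9,"pics/p2.png",disp=(.4983,-.3393,87.3))
ovl("side","side9.npz",310,150,75,65,9,"pics/p3.png",disp=(.4983,-.3393,87.3))
E
```

```text
(no output)
```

View pics/p1.png

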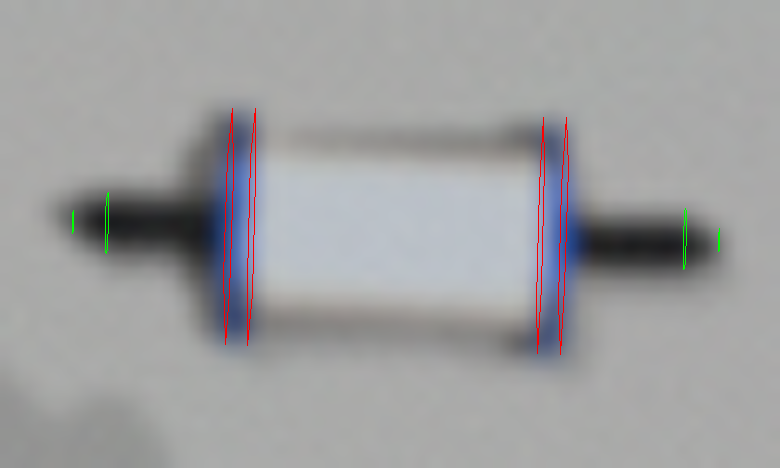

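View pics/p2.png

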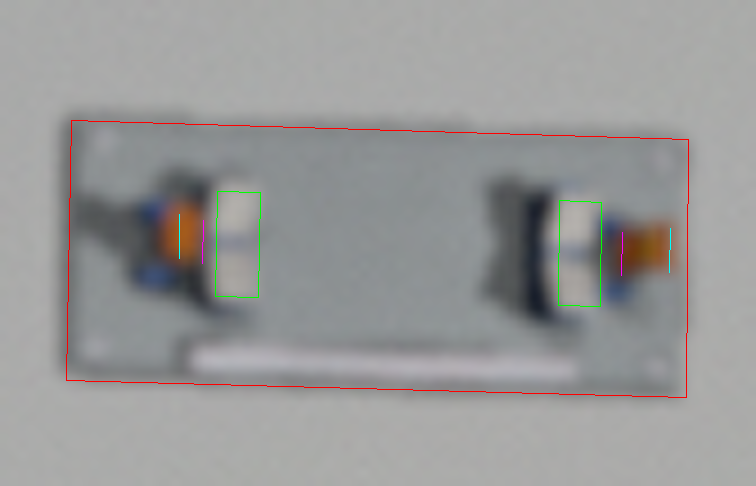

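View pics/p3.png

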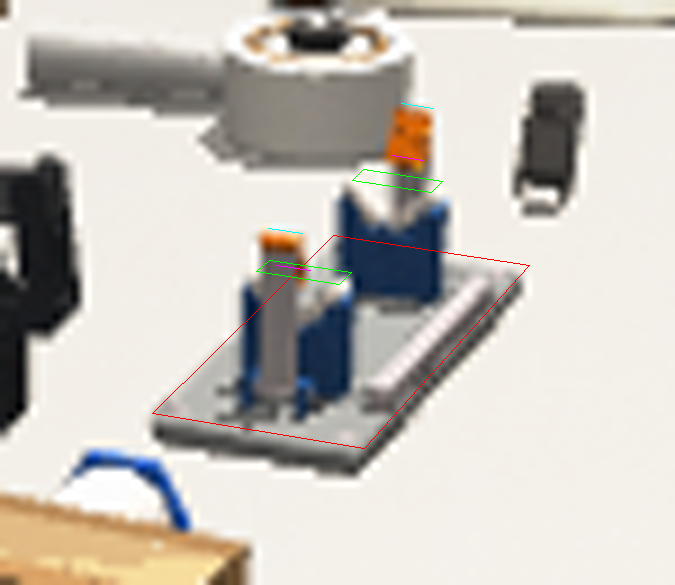

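```bash
python3 -c "
from h import *
togo(.523,-.042,.15,-3)
"
```

```text
t 11.25 pos [0.5318 0.1495 0.1524] yaw -2.92 tilt [-0.0001 -0.0002] F [-1.4 -0.8 -0.7] w 0.998 q [-0.74  0.24  0.44  1.78 -0.11  1.15 -0.32]
offset [  2.4   1.  191.7] twist 0.08
```

Request:
{"name": "send_rows", "arguments": {"grip": [0,0,0,0,0], "offset": [[0,0,40],[0,0,80],[0,0,120],[0,1,160],[0,1,192]], "twist": [0,0,0,0,0]}}

```text
clock: 11.67
position: [0.5226, -0.0451, 0.1526]
ee_rot: [0.513, 0.487, -0.513, 0.487]
ft_force: [1.2, -0.1, -0.7]
grip_width: 1.003
```

Request:
{"name": "send_rows", "arguments": {"grip": [0,0,0,0,0], "offset": [[0,0,0],[20,0,0],[40,0,0],[60,0,0],[65,0,0]], "twist": [0,0,0,0,0]}}

```text
clock: 12.08
position: [0.5215, -0.0414, 0.0847]
ee_rot: [-0.511, -0.488, 0.513, -0.486]
ft_force: [-0.8, 0.3, -0.7]
grip_width: 1.0
```

```bash
python3 -c "
from h import *
togo(.523,-.042,.008,-3)
im,d=viewer.camera('side'); cv2.imwrite('pics/s10.png',cv2.resize(im[130:260,260:400],None,fx=4.6,fy=4.6,interpolation=cv2.INTER_CUBIC))
togo(.523,-.042,.008,-3)
"
```

```text
t 12.08 pos [ 0.5215 -0.0414  0.0847] yaw -2.87 tilt [-0.0039 -0.0004] F [-0.8  0.3 -0.7] w 1.0 q [-0.49  0.27  0.55  1.92 -0.17  1.    0.08]
offset [76.7  1.9  0.4] twist 0.13
t 12.13 pos [ 0.5216 -0.0414  0.0852] yaw -2.86 tilt [-0.0039 -0.0006] F [-0.6  0.  -1.8] w 0.998 q [-0.49  0.27  0.55  1.92 -0.17  1.    0.08]
offset [77.2  1.7  0.5] twist 0.14
```

View pics/s10.png

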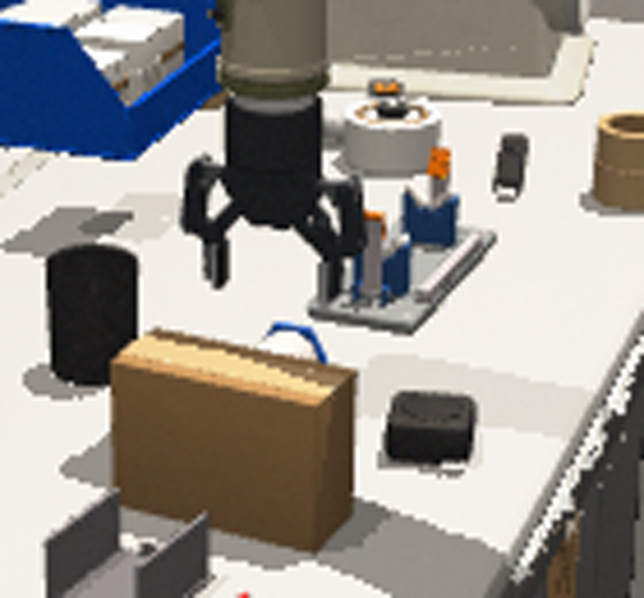

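Request:
{"name": "send_rows", "arguments": {"grip": [0,0,0,0,0], "offset": [[15,0,0],[35,0,0],[55,0,0],[70,0,0],[76,0,0]], "twist": [0,0,0,0,0]}}

```text
clock: 12.55
position: [0.5228, -0.041, 0.0105]
ee_rot: [-0.512, -0.488, 0.513, -0.487]
ft_force: [-0.7, 1.2, 0.4]
grip_width: 1.0
```

```bash
python3 -c "
from h import *
togo(.523,-.042,.008,-3)
"
```

```text
t 12.55 pos [ 0.5228 -0.041   0.0105] yaw -2.81 tilt [-0.0015 -0.0001] F [-0.7  1.2  0.4] w 1.0 q [-0.45  0.39  0.51  1.96 -0.25  0.85  0.15]
offset [2.5 0.2 0.9] twist 0.19
```

Request:
{"name": "send_rows", "arguments": {"grip": [40,80,120,200,255], "offset": [[1,0,1],[1,0,1],[1,0,1],[1,0,1],[1,0,1]], "twist": [0,0,0,0,0], "newtons": 80}}

```text
clock: 12.97
position: [0.5243, -0.0421, 0.012]
ee_rot: [0.513, 0.487, -0.511, 0.488]
ft_force: [-3.3, -0.3, 7.0]
grip_width: 0.559
```

Request:
{"name": "send_rows", "arguments": {"grip": [255,255,255,255,255], "offset": [[0,0,0],[0,0,0],[0,0,0],[-2,0,0],[-6,0,0]], "twist": [0,0,0,0,0], "newtons": 80}}

```text
clock: 13.38
position: [0.5233, -0.0419, 0.0168]
ee_rot: [0.512, 0.488, -0.512, 0.488]
ft_force: [0.3, 1.0, -2.5]
grip_width: 0.562
```

```bash
python3 -c "
from h import *
togo(.4985,-.339,.13,-2.7)
"
```

```text
t 13.38 pos [ 0.5233 -0.0419  0.0168] yaw -2.8 tilt [0.0001 0.0003] F [ 0.3  1.  -2.5] w 0.562 q [-0.45  0.38  0.52  1.96 -0.24  0.86  0.15]
offset [-113.3  -10.2  298. ] twist -0.1
```

Request:
{"name": "send_rows", "arguments": {"grip": [255,255,255,255,255], "offset": [[-15,0,0],[-45,0,0],[-80,0,0],[-110,0,0],[-125,0,5]], "twist": [0,0,0,0,0]}}

```text
clock: 13.8
position: [0.5245, -0.0463, 0.1455]
ee_rot: [0.513, 0.487, -0.51, 0.489]
ft_force: [1.1, -0.2, -2.8]
grip_width: 0.559
```

Request:
{"name": "send_rows", "arguments": {"grip": [255,255,255,255,255], "offset": [[0,0,20],[0,-1,50],[0,-3,82],[0,-4,114],[0,-5,146]], "twist": [0,0,0,0,0]}}

```text
clock: 14.22
position: [0.5105, -0.1938, 0.1419]
ee_rot: [0.512, 0.488, -0.512, 0.488]
ft_force: [0.7, -0.0, -2.9]
grip_width: 0.559
```

Request:
{"name": "send_rows", "arguments": {"grip": [255,255,255,255,255], "offset": [[0,-1,32],[0,-2,64],[0,-3,96],[0,-4,125],[0,-5,142]], "twist": [0,0,0,0,0]}}

```text
clock: 14.63
position: [0.4976, -0.3377, 0.1419]
ee_rot: [-0.512, -0.486, 0.513, -0.487]
ft_force: [0.4, -0.3, -2.7]
grip_width: 0.564
```

```bash
python3 -c "
from h import *
togo(.4985,-.339,.1,-2.7)
for n in('top','side'):
    im,d=viewer.camera(n); np.savez(n+'11.npz',im=im,d=d); cv2.imwrite('pics/'+n+'11.png',im)
togo(.4985,-.339,.1,-2.7)
"
```

```text
t 14.63 pos [ 0.4976 -0.3377  0.1419] yaw -2.98 tilt [-0.0001 -0.0015] F [ 0.4 -0.3 -2.7] w 0.564 q [-0.04  0.4   0.7   1.67 -0.28  1.17  0.68]
offset [41.9  1.   1.2] twist -0.28
t 14.73 pos [ 0.4971 -0.3379  0.1418] yaw -3.1 tilt [-0.0006 -0.002 ] F [-0.8  0.8 -2. ] w 0.565 q [-0.04  0.4   0.7   1.67 -0.28  1.17  0.68]
offset [41.8  1.4  0.9] twist -0.4
```

View pics/top11.png

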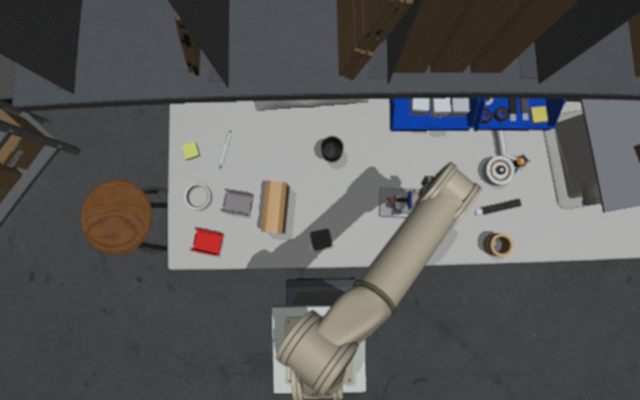

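View pics/side11.png

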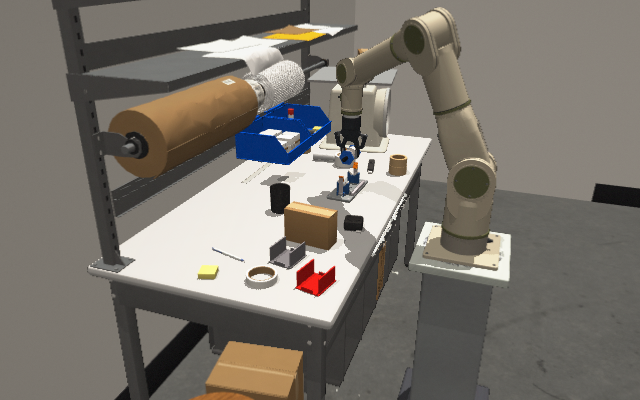

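Run:
```python
from ov import *
ovl("side","side11.npz",315,135,65,65,9,"pics/q1.png",roll=(.4974,-.3378,87.0,.1575),disp=(.4983,-.339,87.3))
ovl("top","top11.npz",372,175,84,54,9,"pics/q2.png",roll=(.4974,-.3378,87.0,.1575),disp=(.4983,-.339,87.3))
```

```text
(no output)
```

View pics/q1.png

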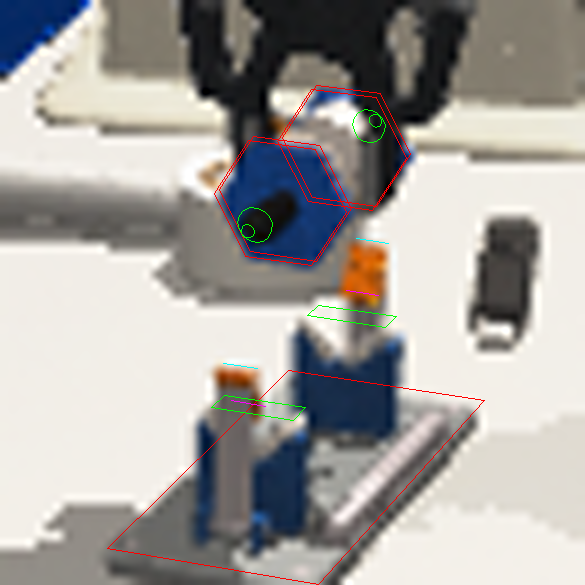

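View pics/q2.png

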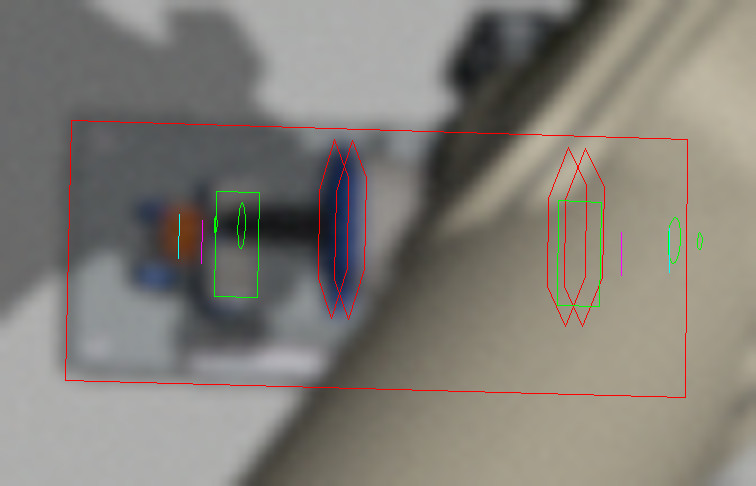

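Request:
{"name": "send_rows", "arguments": {"grip": [255,255,255,255,255], "offset": [[5,1,1],[20,1,1],[35,1,1],[48,1,1],[55,1,1]], "twist": [-0.3,-0.3,-0.3,-0.3,-0.3], "newtons": 100}}

```text
clock: 15.15
position: [0.4998, -0.3333, 0.0843]
ee_rot: [-0.51, -0.49, 0.51, -0.489]
ft_force: [0.4, 0.6, -3.7]
grip_width: 0.552
```

Run:
```python
from ov import *
im,d=viewer.camera("side"); np.savez("side12.npz",im=im)
togo(.4985,-.339,.0445,-2.7)
p=monitor.get_obs()["position"]
ovl("side","side12.npz",315,135,65,65,9,"pics/q3.png",roll=(p[0],p[1],87.2,p[2]+.0155),disp=(.4983,-.339,87.3))
```

```text
t 15.2 pos [ 0.4994 -0.3334  0.0837] yaw -2.41 tilt [-0.0027  0.0018] F [-0.9  0.3 -3.4] w 0.557 q [-0.01  0.47  0.67  1.72 -0.33  1.07  0.72]
offset [39.2 -0.5  5.7] twist 0.29
```

View pics/q3.png

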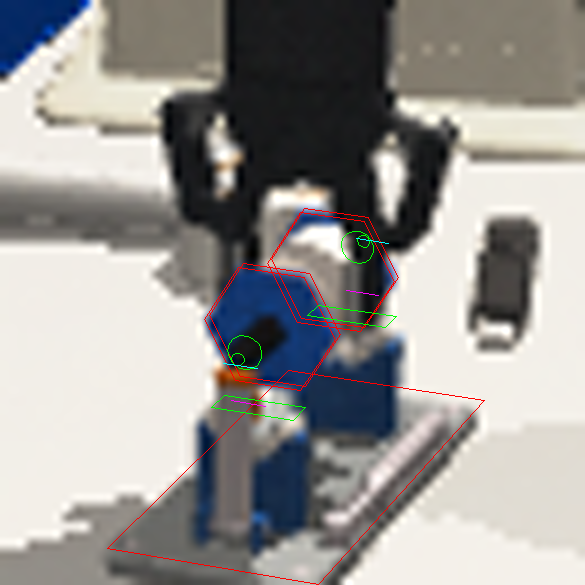

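Request:
{"name": "send_rows", "arguments": {"grip": [255,255,255,255,255], "offset": [[0,0,0],[0,0,0],[0,0,0],[0,0,0],[0,0,0]], "twist": [0,0,0,0,0]}}

```text
clock: 15.62
position: [0.5002, -0.3353, 0.0868]
ee_rot: [0.511, 0.489, -0.511, 0.489]
ft_force: [-0.5, 0.2, -2.6]
grip_width: 0.551
```

```bash
python3 -c "
from h import *
togo(.4985,-.339,.0445,-2.7)"
```

```text
t 15.62 pos [ 0.5002 -0.3353  0.0868] yaw -2.5 tilt [ 0.0009 -0.0002] F [-0.5  0.2 -2.6] w 0.551 q [-0.01  0.47  0.67  1.72 -0.33  1.07  0.72]
offset [42.3 -1.6  3.7] twist 0.2
```

Request:
{"name": "send_rows", "arguments": {"grip": [255,255,255,255,255], "offset": [[0,-1.5,3.5],[2,-1.5,3.5],[5,-1.5,3.5],[7,-1.5,3.5],[7,-1.5,3.5]], "twist": [0.2,0.2,0.2,0.2,0.2]}}

```text
clock: 16.03
position: [0.498, -0.3383, 0.0785]
ee_rot: [-0.512, -0.488, 0.512, -0.488]
ft_force: [0.2, 0.1, -2.4]
grip_width: 0.551
```

Request:
{"name": "send_rows", "arguments": {"grip": [255,255,255,255,255], "offset": [[0,0,0],[0,0,0],[0,0,0],[0,0,0],[0,0,0]], "twist": [0,0,0,0,0]}}

```text
clock: 16.45
position: [0.4983, -0.3386, 0.0793]
ee_rot: [0.512, 0.488, -0.512, 0.488]
ft_force: [-0.7, -0.2, -3.6]
grip_width: 0.553
```

```bash
python3 -c "
from ov import *
for n in('top','side'):
    im,d=viewer.camera(n); np.savez(n+'13.npz',im=im)
togo(.4985,-.339,.0445,-2.7)
p=monitor.get_obs()['position']
ovl('side','side13.npz',320,150,50,50,12,'pics/q4.png',roll=(p[0],p[1],87.2,p[2]+.0155))
ovl('top','top13.npz',372,175,84,54,9,'pics/q5.png',roll=(p[0],p[1],87.2,p[2]+.0155))
"
```

```text
t 16.55 pos [ 0.4983 -0.3386  0.0793] yaw -2.7 tilt [0.0001 0.0001] F [-0.1 -0.6 -2.8] w 0.552 q [-0.    0.48  0.67  1.72 -0.33  1.06  0.73]
offset [34.8  0.2  0.4] twist -0.0
```

View pics/q4.png

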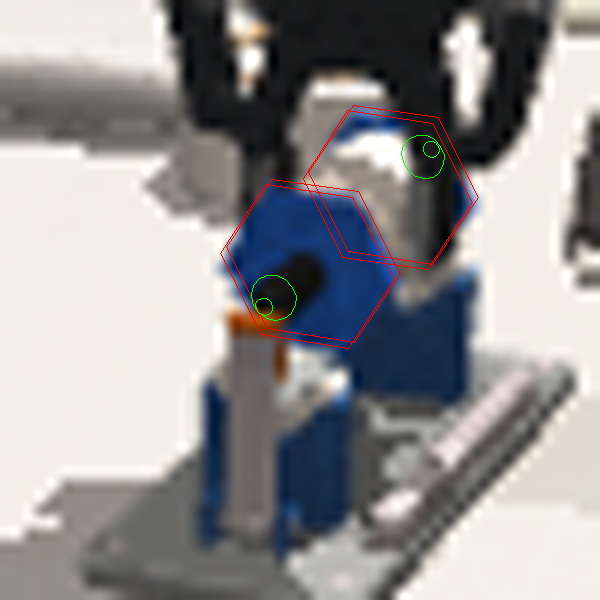

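View pics/q5.png

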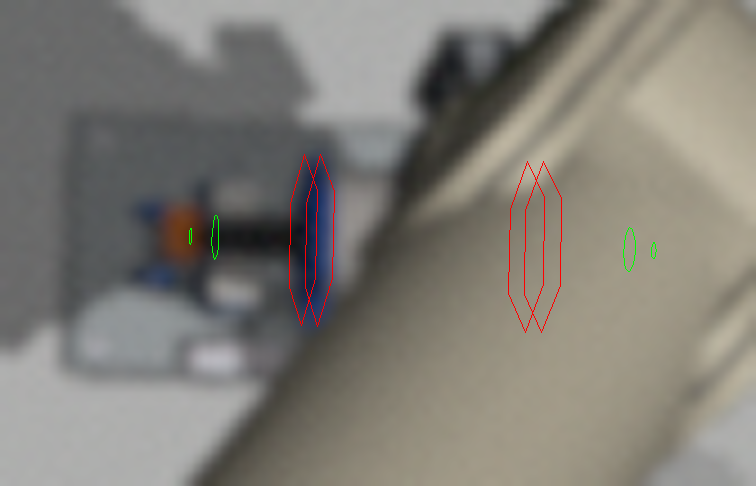

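Request:
{"name": "send_rows", "arguments": {"grip": [255,255,255,255,255], "offset": [[2,0,-1],[4,0,-1],[6,0,-1],[8,0,-1],[10,0,-1]], "twist": [0,0,0,0,0], "newtons": 110}}

```text
clock: 16.97
position: [0.499, -0.3382, 0.07]
ee_rot: [0.512, 0.487, -0.511, 0.489]
ft_force: [-0.4, 0.9, 8.0]
grip_width: 0.554
```

Request:
{"name": "send_rows", "arguments": {"grip": [255,255,255,255,255], "offset": [[2,0,0],[4,0,0],[6,0,0],[8,0,0],[10,0,0]], "twist": [0,0,0,0,0]}}

```text
clock: 17.38
position: [0.4998, -0.3386, 0.0608]
ee_rot: [0.512, 0.487, -0.511, 0.489]
ft_force: [1.1, 0.3, 8.6]
grip_width: 0.552
```

```bash
python3 -c "
from ov import *
for n in('top','side'):
    im,d=viewer.camera(n); np.savez(n+'14.npz',im=im)
togo(.4985,-.339,.0445,-2.7); print(monitor.get_obs()['torque'])
p=monitor.get_obs()['position']
ovl('side','side14.npz',320,150,50,50,12,'pics/q6.png')
ovl('top','top14.npz',372,175,84,54,9,'pics/q7.png')
"
```

```text
t 17.48 pos [ 0.4994 -0.338   0.0599] yaw -2.66 tilt [ 0.0022 -0.0012] F [ 2.4  0.5 -0. ] w 0.552 q [ 0.01  0.5   0.65  1.74 -0.35  1.02  0.74]
offset [15.4 -0.9  1. ] twist 0.04
[-0.58997027 -0.538341    0.30855887]
```

View pics/q6.png

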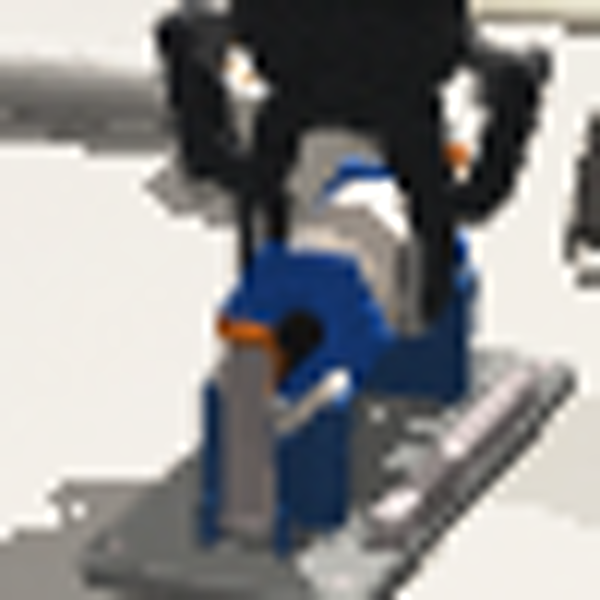

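View pics/q7.png

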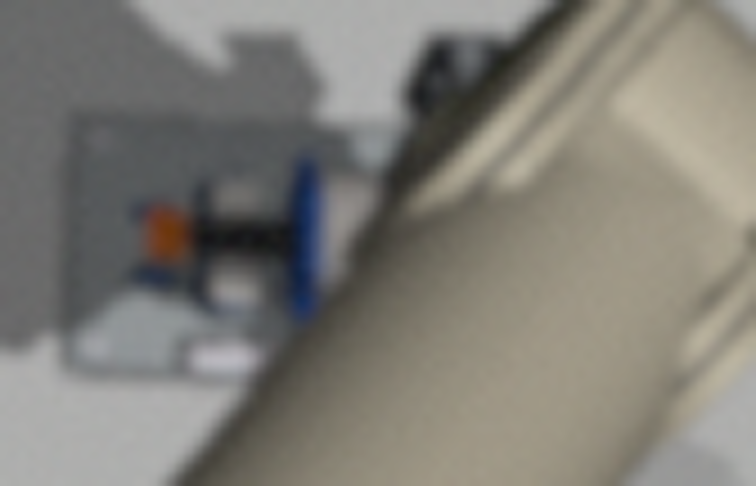

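Request:
{"name": "send_rows", "arguments": {"grip": [255,255,255,255,255], "offset": [[2,0,0],[4,0,0],[6,0,0],[8,0,0],[10,0,0]], "twist": [0,0,0,0,0]}}

```text
clock: 17.9
position: [0.4975, -0.3373, 0.0483]
ee_rot: [-0.511, -0.489, 0.512, -0.487]
ft_force: [-0.9, -0.4, -2.6]
grip_width: 0.552
```

Request:
{"name": "send_rows", "arguments": {"grip": [255,255,255,255,255], "offset": [[1,0,0],[2,0,0],[3,0,0],[4,0,0],[5,0,0]], "twist": [0,0,0,0,0]}}

```text
clock: 18.32
position: [0.4997, -0.338, 0.0453]
ee_rot: [0.512, 0.487, -0.511, 0.489]
ft_force: [3.0, 1.0, 9.2]
grip_width: 0.552
```

```bash
cat > look.py <<'E'
from ov import *
import sys
k=sys.argv[1]
for n in('top','side'):
    im,d=viewer.camera(n); np.savez(n+k+'.npz',im=im,d=d)
togo(.4985,-.339,.0445,-2.7); print(monitor.get_obs()['torque'])
ovl('side','side'+k+'.npz',320,150,50,50,12,'pics/s'+k+'.png')
ovl('top','top'+k+'.npz',372,175,84,54,9,'pics/t'+k+'.png')
E
python3 look.py 15
```

```text
t 18.42 pos [ 0.4997 -0.338   0.0453] yaw -2.68 tilt [ 0.0028 -0.0009] F [ 3.  -0.1  5. ] w 0.552 q [ 0.01  0.52  0.64  1.74 -0.37  0.99  0.75]
offset [ 0.8 -1.2  1.1] twist 0.02
[ 0.03363716 -0.59872987 -0.06023966]
```

View pics/s15.png

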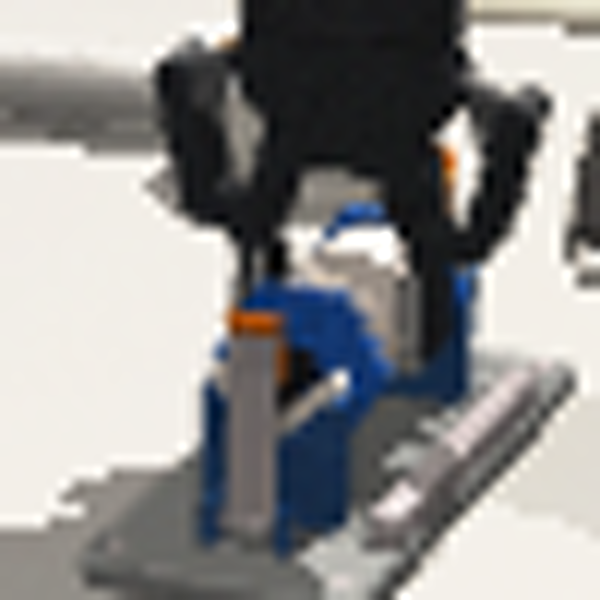

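View pics/t15.png

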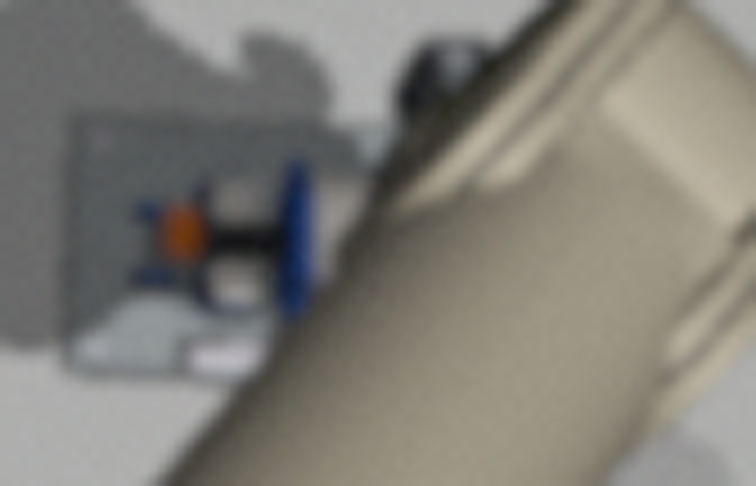

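Request:
{"name": "send_rows", "arguments": {"grip": [255,255,255,255,255], "offset": [[0.5,0,0],[1,0,0],[1.5,0,0],[2,0,0],[2,0,0]], "twist": [0,0,0,0,0]}}

```text
clock: 18.83
position: [0.4999, -0.338, 0.0451]
ee_rot: [0.513, 0.487, -0.511, 0.489]
ft_force: [-4.2, 4.8, 23.8]
grip_width: 0.556
```

```bash
python3 -c "
from h import *
togo(.4985,-.339,.0445,-2.7)"
```

```text
t 18.83 pos [ 0.4999 -0.338   0.0451] yaw -2.69 tilt [ 0.0037 -0.0001] F [-4.2  4.8 23.8] w 0.556 q [ 0.01  0.52  0.64  1.74 -0.37  0.99  0.75]
offset [ 0.5 -1.4  1.1] twist 0.01
```

Bottomed hard (24 N, no further travel): home. Relax, release, retreat straight up.

Request:
{"name": "send_rows", "arguments": {"grip": [255,200,150,100,60], "offset": [[-1.5,0,0],[-2,0,0],[-2,0,0],[-2,0,0],[-2,0,0]], "twist": [0,0,0,0,0], "newtons": 20}}

```text
clock: 19.25
position: [0.4978, -0.3375, 0.0439]
ee_rot: [-0.511, -0.488, 0.512, -0.488]
ft_force: [0.6, 0.2, -0.2]
grip_width: 0.733
```

Request:
{"name": "send_rows", "arguments": {"grip": [0,0,0,0,0], "offset": [[0,0,0],[0,0,0],[-2,0,0],[-10,0,0],[-25,0,0]], "twist": [0,0,0,0,0]}}

```text
clock: 19.67
position: [0.4973, -0.337, 0.0685]
ee_rot: [-0.511, -0.489, 0.512, -0.487]
ft_force: [-0.4, 0.9, -0.4]
grip_width: 0.999
```

Request:
{"name": "send_rows", "arguments": {"grip": [0,0,0,0,0], "offset": [[-20,0,0],[-50,0,0],[-85,0,0],[-120,0,0],[-150,0,0]], "twist": [0,0,0,0,0]}}

```text
clock: 20.08
position: [0.498, -0.338, 0.2223]
ee_rot: [0.512, 0.487, -0.512, 0.488]
ft_force: [0.4, -0.5, 0.9]
grip_width: 1.001
```

Request:
{"name": "send_rows", "arguments": {"grip": [0,0,0,0,0], "offset": [[0,0,-40],[0,0,-80],[0,0,-120],[0,0,-160],[0,0,-190]], "twist": [0,0,0,0,0]}}

```text
clock: 20.5
position: [0.5071, -0.1445, 0.2199]
ee_rot: [0.512, 0.489, -0.511, 0.488]
ft_force: [1.5, -0.6, 0.1]
grip_width: 1.002
```

```bash
python3 look.py 16; python3 -c "
from ov import *
ovl('top','top16.npz',372,175,84,54,9,'pics/t16b.png',roll=(.4985,-.339,87.3,.06))
ovl('side','side16.npz',320,150,50,50,12,'pics/s16b.png',roll=(.4985,-.339,87.3,.06))
z=np.load('top16.npz'); cv2.imwrite('pics/top16f.png',z['im'])
P=cloud('top',z['d']); 
s=P[185:222,378:450].reshape(-1,3)
u=np.array([np.cos(np.radians(87.3)),np.sin(np.radians(87.3))]); t=(s[:,:2]-[.4985,-.339])@u; w=(s[:,:2]-[.4985,-.339])@np.array([u[1],-u[0]])
for a,b in((-.032,-.01),(-.01,.01),(.01,.032)):
    k=(t>a)&(t<b)&(abs(w)<.006); print(a,b,k.sum(),np.median(s[k,2]))
for a,b in((-.056,-.048),(.048,.056)):
    k=(t>a)&(t<b)&(abs(w)<.003); print(a,b,k.sum(),np.median(s[k,2]) if k.any() else None)
"
```

```text
t 20.6 pos [ 0.508  -0.1419  0.2197] yaw -2.25 tilt [0.0004 0.0025] F [ 0.6 -0.2  0.4] w 1.005 q [-0.4   0.13  0.64  1.76 -0.08  1.28  0.22]
offset [174.7  -1.8 197.8] twist 0.45
[-0.05419075 -0.05346174  0.04723224]
-0.032 -0.01 22 0.08460357413660582
-0.01 0.01 24 0.08341508414259446
0.01 0.032 25 0.08517809012974088
-0.056 -0.048 4 0.06634550086930191
0.048 0.056 4 0.06905719419144976
```

View pics/t16.png

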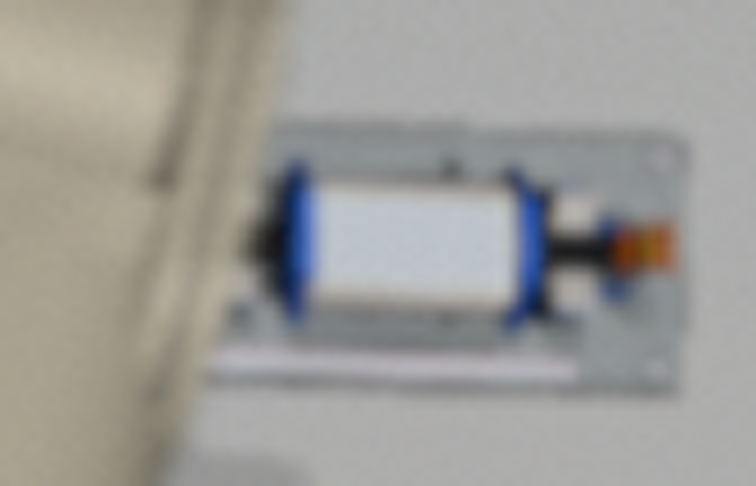

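View pics/s16b.png

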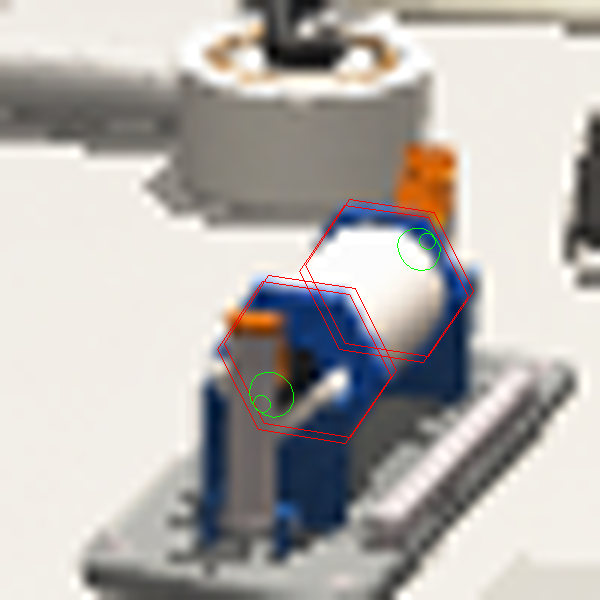

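View pics/top16f.png

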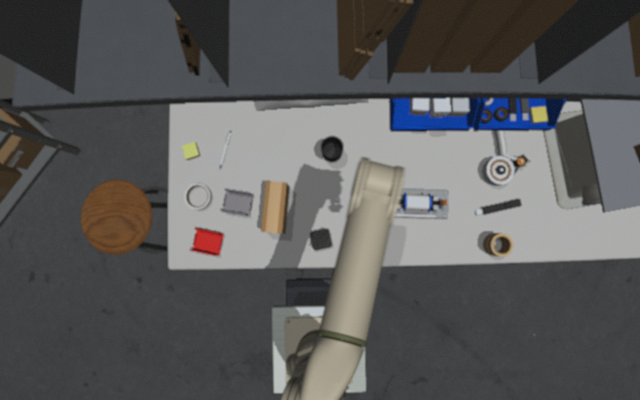

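Request:
{"name": "send_rows", "arguments": {"grip": [0,0,0,0,0], "offset": [[0,0,-40],[0,0,-80],[0,0,-120],[0,0,-140],[0,0,-140]], "twist": [0,0,0,0,0]}}

```text
clock: 21.02
position: [0.5139, -0.003, 0.2196]
ee_rot: [0.51, 0.49, -0.51, 0.489]
ft_force: [0.4, -0.4, -0.4]
grip_width: 1.003
```

```bash
python3 look.py 17
```

```text
t 21.12 pos [ 0.5139 -0.0083  0.2197] yaw -2.66 tilt [ 0.0002 -0.0003] F [ 0.4 -0.1  0.4] w 0.998 q [-0.57  0.09  0.53  1.79 -0.05  1.27 -0.07]
offset [ 1.753e+02 -1.000e-01  3.310e+02] twist 0.04
[-0.03496768 -0.00167603  0.01639401]
```

View pics/t17.png

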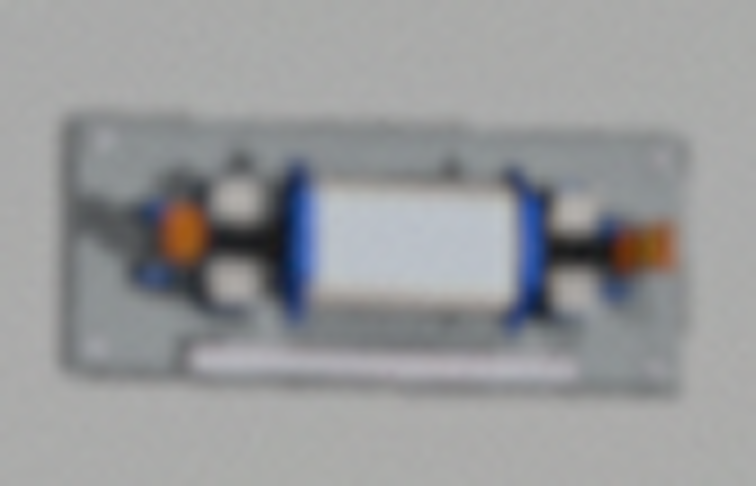

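Both clip noses (left at about (183,232), right at about (645,245)) are back where they were in the empty dispenser. The spindle ends run under them and the roll is level.

```bash
python3 -c "
from workcell import manip
print(manip.hand_in())"
```

```text
the job is handed in; nothing more can be done
None
```

The label roll is loaded in the dispenser, released and handed in at about 21 s on the robot's clock.

**What I did:** I lifted the roll out of the grey tray by its free spindle end, laid it on the open bench and let go. I then gripped it round the white roll and pressed it down between the clips. The force during insertion was about 8–9 N. At home it rose to about 24 N with no further travel, so I released there and moved the arm clear.

**Last checks:**
- **Height and level:** The top of the white roll measured 83–85 mm along its length (85 expected at home). The tops of the two spindle ends measured 66 and 69 mm (68 expected), from only four depth points each.
- **Clips:** From above, both orange noses are back in their rest positions over the spindle ends. The left clip had visibly spread on the way in. The right one was hidden by the arm at that point, so I only saw it at rest afterwards.
- **Bystanders:** In the overall picture from above after releasing, the carton, masking tape, marker cup and tape measure look where they stood at the start. I compared these by eye, without measuring.
- **Disagreement:** My overlay of the dispenser sat about 1 px off the side camera's picture at the base and cradles. It matched at the clip tips, and the top camera agreed throughout.

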